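# Load the power-module test jig

## Robot

A 6-joint arm with a two-finger parallel gripper is mounted at the origin on the work surface. World frame = base frame: x ahead of the robot, y to its left, z up, the work surface at z = 0. Lengths are in m, angles in rad, forces in N, time in s.
With the tool pointing down it reaches from about 0.325 to 0.775 m from the base axis. Payload 5.5 kg.
Tool frame: the origin (TCP) lies between the finger pads; the fingertips stand 11 mm ahead of it and the grasp point (between the pads) lies 8 mm behind it; z points along the fingers, y is the line along which they close (so a half turn about z gives the same grasp; the last joint's range is limited). The gripper opens to 88 mm and grips with 3 to 60 N. Pads are 20 mm wide; open, the fingers measure 115 mm over their backs; the gripper's body (75 mm by 178 mm) begins 61 mm behind the grasp point.
Start: joints at [1.202, 0.091, 1.231, -0, 1.82, -0.057], TCP at [0.184, 0.571, 0.234] pointing down, gripper open.
Joint ranges: [-2.87, 2.87], [-0.86, 2.18], [0.17, 2.46], [-1.51, 4.65], [0.06, 2.69], [-2.65, 2.65]. Speed limits (rad/s): [2.57, 2.57, 3.01, 3.14, 3.14, 3.14].

## Interface

Orientations are given as a rotation vector (axis times angle).
In Python, from bench import robot, camera, camera_info gives the robot as it stands.
- The arm moves only by the shell command python3 -m handwheel 'ROWS'. ROWS is text: rows parted by semicolons, each of 5 numbers parted by spaces: the opening, from 0 (shut) to 1 (fully open), then the shift along the tool's x, y, z in mm, then the turn about the tool's z in degrees. A call has 1 to 8 rows; each row is the pose to reach, as a shift and turn from the pose commanded when the call began, along the tool's axes at that moment; what a row does not reach only later rows make up. A row lasts 1/10 s, in which the tool goes at most 50 mm and 8.59 degrees, less where a joint would pass 70% of its speed; a pose out of reach is approached as far as the arm can. A call with a gripper value outside its range is refused whole. The fingers move at their own pace and stop on an object; the grip force is fixed at half the most. Time passes only in rows, so rows that repeat a pose let the fingers close. It gives the time, the measured TCP pose, the force, the opening and the grip force at its end, in the units of the state.
- robot.state(): the state, without advancing time (a new reading comes with each control period).
- camera(name): name is "scene" or "top" or "wrist"; returns the picture (400x640x3 uint8, red, green, blue); there is no depth.
- camera_info(name): a dict with "fx", "fy", "cx", "cy" (pixels), "rvec" (rotation vector, rad) and "tvec" (3), from world to camera coordinates, as OpenCV has them. Camera axes: x right, y down, z forward; pixel columns grow to the right and rows downward; lengths in m; the calibration is good to about 2 mm. A picture is of the moment at which its call begins: read the wrist's pose just before it. camera_info takes no time and is no camera call; for the wrist camera it gives the pose at the moment of the call.
- robot.job_done(): hands the job in; it is judged then, once.
The state is a dict: "time_s": time; "q": joint angles; "joint_velocities": joint speeds; "tau": joint torques, N m; "tool_pos": TCP position; "ee_rot": TCP orientation; "force": force on the tool from outside, world axes, zero at the start; "ft_torque": the same for the moment, N m; "grip_width": opening from 0.0 (shut) to 1.0 (fully open); "grip_force": force on a finger pad.
Only numpy, scipy, OpenCV 4.12 (cv2) and the standard library are available. Lean on these libraries where they do the work, as an engineer would, in place of code of your own. Each camera call takes 0.05 s, during which the arm holds its last target. There are 200 camera calls.

## Task

Get the test jig ready for a run: draw its sprung contact carriage back by the bolt handle and swing the handle down into the holding notch so that the carriage stays back, then set every power module on the bench into a pocket of its own, tab end towards the contact carriage, and swing that pocket's locking lever fully shut over it. When all the modules are locked in, lift the handle out of the notch so that the carriage goes all the way home onto them, and leave the handle upright. Leave the other things on the bench where they are.

Things in the scene. Friction and masses are not known exactly. Their poses are not given: they have to be found in the camera images.
- jig_frame (a point): Module test jig: aluminium plate 225 x 310 x 20 mm fixed to the bench. Point on the plate's top (20 mm above the bench), middle of its row of 3 pockets. Jig axes, used below: x along the pockets, from the contact carriage to the lever hinges (away from the robot); y along the row, from pocket 0 to 2 and on to the spring bolt; z up.
- pocket0 (a point): Where a module's middle (half-way up) lies when seated in pocket 0: jig x 0, y -72 mm, 15 mm above the plate; jig axes. Pocket 100 x 40 mm (x, y), floor on the plate, white lips 10 mm high with flared lead-ins to 18 mm; its long sides are open over the middle 56 mm for the fingers. Any pocket may be used.
- pocket1 (a point): Where a module's middle (half-way up) lies when seated in pocket 1: jig x 0, y 0 mm, 15 mm above the plate; jig axes. Pocket 100 x 40 mm (x, y), floor on the plate, white lips 10 mm high with flared lead-ins to 18 mm; its long sides are open over the middle 56 mm for the fingers. Any pocket may be used.
- pocket2 (a point): Where a module's middle (half-way up) lies when seated in pocket 2: jig x 0, y 72 mm, 15 mm above the plate; jig axes. Pocket 100 x 40 mm (x, y), floor on the plate, white lips 10 mm high with flared lead-ins to 18 mm; its long sides are open over the middle 56 mm for the fingers. Any pocket may be used.
- lever0 (a joint): Locking lever of pocket 0, rad: 0 shut (flat over the module, 1.5 mm above its deck; cannot shut on a module that is not down in the pocket), 1.9 open stop; starts at 1.55 to 1.85, upright. Hinge axis along jig y, 72 mm to +x of the pocket's middle, 38 mm above the plate; opening swings it up and towards +x. Stiff (1.2 N at the grip): stays where it is left.
- lever0_grip (a point): Grip point of lever 0: in the black grip (14 mm wide along jig y, 16 x 40 mm otherwise) standing up from the end of the lever's steel bar (97 mm long, 12 mm wide). Measured from the hinge, at lever angle a it lies at x = -90 cos a + 30 sin a, z = 90 sin a + 30 cos a (mm).
- lever1 (a joint): Locking lever of pocket 1, rad: 0 shut (flat over the module, 1.5 mm above its deck; cannot shut on a module that is not down in the pocket), 1.9 open stop; starts at 1.55 to 1.85, upright. Hinge axis along jig y, 72 mm to +x of the pocket's middle, 38 mm above the plate; opening swings it up and towards +x. Stiff (1.2 N at the grip): stays where it is left.
- lever1_grip (a point): Grip point of lever 1: in the black grip (14 mm wide along jig y, 16 x 40 mm otherwise) standing up from the end of the lever's steel bar (97 mm long, 12 mm wide). Measured from the hinge, at lever angle a it lies at x = -90 cos a + 30 sin a, z = 90 sin a + 30 cos a (mm).
- lever2 (a joint): Locking lever of pocket 2, rad: 0 shut (flat over the module, 1.5 mm above its deck; cannot shut on a module that is not down in the pocket), 1.9 open stop; starts at 1.55 to 1.85, upright. Hinge axis along jig y, 72 mm to +x of the pocket's middle, 38 mm above the plate; opening swings it up and towards +x. Stiff (1.2 N at the grip): stays where it is left.
- lever2_grip (a point): Grip point of lever 2: in the black grip (14 mm wide along jig y, 16 x 40 mm otherwise) standing up from the end of the lever's steel bar (97 mm long, 12 mm wide). Measured from the hinge, at lever angle a it lies at x = -90 cos a + 30 sin a, z = 90 sin a + 30 cos a (mm).
- carriage (a joint): Contact carriage (cross bar with 3 white contact fingers at the pockets' -x end), m. 0: home, the fingers bar the first 17 mm of each pocket, 24 to 34 mm above the plate. Grows as drawn back to jig -x, stop 0.046. Spring 6 N at 0, 10 N drawn back: snaps home unless the handle is in the notch, where it rests at 0.038. Handle swings in or out only from 0.039 to the stop.
- handle (a joint): Bolt handle's swing about the bolt's axis (along jig x), rad. 0: upright in its slot, the only position in which the carriage can travel (start). Grows as it swings over towards jig +y, through the notch in the slot's outer wall, stop 0.95; over 0.4 it is down in the notch and stays there by the spring's pressure.
- handle_grip (a point): Grip point of the bolt handle: in its black round grip (18 mm diameter, 34 mm long), 60 mm from the bolt's axis. The handle travels with the carriage. With carriage c and swing a it lies, from the jig point, at x = -5 - c, y = 140 + 60 sin a, z = 22 + 60 cos a (mm).
- module0_mid (a point): Power module 0 (None: absent; 2 or 3 are there, all alike): dark block 94 x 34 mm on a copper base, 0.16 kg, base down on the bench. Point at its middle, 15 mm above its underside; own x along its length. x -27 to 47 mm: deck 30 mm high with 3 screw terminals; x -47 to -27 mm: low step 20 mm high with 2 gilt tabs, the tab end.
- module0_tabs (a point): Middle of module 0's tab end (the low step): 37 mm towards the module's -x from its middle, same height.
- module1_mid (a point): Power module 1 (None: absent; 2 or 3 are there, all alike): dark block 94 x 34 mm on a copper base, 0.16 kg, base down on the bench. Point at its middle, 15 mm above its underside; own x along its length. x -27 to 47 mm: deck 30 mm high with 3 screw terminals; x -47 to -27 mm: low step 20 mm high with 2 gilt tabs, the tab end.
- module1_tabs (a point): Middle of module 1's tab end (the low step): 37 mm towards the module's -x from its middle, same height.
- module2_mid (a point): Power module 2 (None: absent; 2 or 3 are there, all alike): dark block 94 x 34 mm on a copper base, 0.16 kg, base down on the bench. Point at its middle, 15 mm above its underside; own x along its length. x -27 to 47 mm: deck 30 mm high with 3 screw terminals; x -47 to -27 mm: low step 20 mm high with 2 gilt tabs, the tab end.
- module2_tabs (a point): Middle of module 2's tab end (the low step): 37 mm towards the module's -x from its middle, same height.
- heatsink: Finned aluminium heatsink, 100 x 44 x 28 mm, lying among the modules: not part of the job. Origin at the centre of its underside.
- solder_spool: Grey spool of solder, 60 mm diameter, 50 mm high: not part of the job. Origin at the centre of its underside.
- board_panel: Green circuit-board panel 150 x 110 x 6 mm: not part of the job. Origin at the centre of its underside.
- screwdriver: Black-handled screwdriver, 190 mm long: not part of the job.
- multimeter: Grey multimeter, 185 x 88 x 36 mm: not part of the job. Origin at the centre of its underside.
There are look-alikes about, which are no part of the job. Leave any purple look-alike of the part that bears module1_mid alone.

How it is judged:
On the way, in this order (a step that is already met when the one before it is completed fails the run):
1. the contact carriage is drawn back and its handle is down in the holding notch (value of joint carriage above 0.034 m and value of joint handle above 0.4 rad), for 0.3 s.
2. every module is down in a pocket of its own, tab end towards the carriage, with that pocket's lever shut, the carriage still held back in its notch (all of step 1 and ((distance between module0_mid and pocket0 below 0.008 m and x of module0_tabs in the frame of pocket0 below -0.028 m and value of joint lever0 below 0.07 rad) or (distance between module0_mid and pocket1 below 0.008 m and x of module0_tabs in the frame of pocket1 below -0.028 m and value of joint lever1 below 0.07 rad) or (distance between module0_mid and pocket2 below 0.008 m and x of module0_tabs in the frame of pocket2 below -0.028 m and value of joint lever2 below 0.07 rad)) and ((distance between module1_mid and pocket0 below 0.008 m and x of module1_tabs in the frame of pocket0 below -0.028 m and value of joint lever0 below 0.07 rad) or (distance between module1_mid and pocket1 below 0.008 m and x of module1_tabs in the frame of pocket1 below -0.028 m and value of joint lever1 below 0.07 rad) or (distance between module1_mid and pocket2 below 0.008 m and x of module1_tabs in the frame of pocket2 below -0.028 m and value of joint lever2 below 0.07 rad)) and ((distance between module2_mid and pocket0 below 0.008 m and x of module2_tabs in the frame of pocket0 below -0.028 m and value of joint lever0 below 0.07 rad) or (distance between module2_mid and pocket1 below 0.008 m and x of module2_tabs in the frame of pocket1 below -0.028 m and value of joint lever1 below 0.07 rad) or (distance between module2_mid and pocket2 below 0.008 m and x of module2_tabs in the frame of pocket2 below -0.028 m and value of joint lever2 below 0.07 rad))), for 0.3 s.
At the end, for the whole second after the job is handed in: Every module lies in a pocket, middle within 8 mm of the pocket point, tab end towards the carriage (tab point over 28 mm to its -x), that pocket's lever within 0.07 rad of shut; carriage within 4 mm of home; bolt handle within 0.3 rad of upright (((distance between module0_mid and pocket0 below 0.008 m and x of module0_tabs in the frame of pocket0 below -0.028 m and value of joint lever0 below 0.07 rad) or (distance between module0_mid and pocket1 below 0.008 m and x of module0_tabs in the frame of pocket1 below -0.028 m and value of joint lever1 below 0.07 rad) or (distance between module0_mid and pocket2 below 0.008 m and x of module0_tabs in the frame of pocket2 below -0.028 m and value of joint lever2 below 0.07 rad)) and ((distance between module1_mid and pocket0 below 0.008 m and x of module1_tabs in the frame of pocket0 below -0.028 m and value of joint lever0 below 0.07 rad) or (distance between module1_mid and pocket1 below 0.008 m and x of module1_tabs in the frame of pocket1 below -0.028 m and value of joint lever1 below 0.07 rad) or (distance between module1_mid and pocket2 below 0.008 m and x of module1_tabs in the frame of pocket2 below -0.028 m and value of joint lever2 below 0.07 rad)) and ((distance between module2_mid and pocket0 below 0.008 m and x of module2_tabs in the frame of pocket0 below -0.028 m and value of joint lever0 below 0.07 rad) or (distance between module2_mid and pocket1 below 0.008 m and x of module2_tabs in the frame of pocket1 below -0.028 m and value of joint lever1 below 0.07 rad) or (distance between module2_mid and pocket2 below 0.008 m and x of module2_tabs in the frame of pocket2 below -0.028 m and value of joint lever2 below 0.07 rad)) and value of joint carriage below 0.004 m and value of joint handle below 0.3 rad); the robot touches nothing.
It fails at once if the heatsink is pushed more than 50 mm from its place (distance of heatsink from where it was at the start of the episode above 0.05 m).
It fails at once if the solder spool is pushed more than 50 mm from its place (distance of solder_spool from where it was at the start of the episode above 0.05 m).
It fails at once if the board panel is pushed more than 50 mm from its place (distance of board_panel from where it was at the start of the episode above 0.05 m).
It fails at once if the screwdriver is pushed more than 50 mm from its place (distance of screwdriver from where it was at the start of the episode above 0.05 m).
It fails at once if the multimeter is pushed more than 50 mm from its place (distance of multimeter from where it was at the start of the episode above 0.05 m).
Of module0, module1, module2 only 2 to 3 are there at a start; the rules pass over those that are not, and their reading is None.
At some moment in a run one of module0, module1, module2 may be knocked a few centimetres aside while the robot is not near it.
It also fails if it takes over 210 s, if anything falls off the work surface, if the arm or the gripper's body presses on something with over 40 N, if the wrist force passes 120 N, or if a joint passes its speed limit or range.

## Working session

There is one attempt and no reset: what is moved stays moved. The work goes in short steps, Python scripts to look and compute and a shell command to move; the robot and the scene stay as the last step left them, time stands still between calls to the robot, and variables do not carry over. Pictures are saved under pics/ and viewed, at most 14 in all, crops included, and the job is handed in when it is done.

```bash
ls; mkdir -p pics; cat > h.py <<'E'
import numpy as np, cv2
from bench import robot, camera, camera_info
from scipy.spatial.transform import Rotation as R
def ray(ci,u,v):
    Rm=R.from_rotvec(ci['rvec']).as_matrix(); t=np.array(ci['tvec'])
    d=Rm.T@np.array([(u-ci['cx'])/ci['fx'],(v-ci['cy'])/ci['fy'],1.]); return -Rm.T@t,d
def onz(ci,u,v,z):
    o,d=ray(ci,u,v); return o+d*(z-o[2])/d[2]
def proj(ci,P):
    Rm=R.from_rotvec(ci['rvec']).as_matrix(); c=Rm@np.array(P)+np.array(ci['tvec'])
    return np.array([ci['fx']*c[0]/c[2]+ci['cx'],ci['fy']*c[1]/c[2]+ci['cy']])
def tri(rays):
    A=np.zeros((3,3));b=np.zeros(3)
    for o,d in rays:
        d=d/np.linalg.norm(d);M=np.eye(3)-np.outer(d,d);A+=M;b+=M@o
    return np.linalg.solve(A,b)
def save(n,im): cv2.imwrite('pics/'+n,cv2.cvtColor(im,cv2.COLOR_RGB2BGR))
E
python3 - <<'E'
from h import *
s=robot.state(); print({k:np.round(v,3) for k,v in s.items()})
for n in('top','scene','wrist'):
    ci=camera_info(n); im=camera(n); np.save(n+'0.npy',im)
    print(n,{k:np.round(v,4) for k,v in ci.items()})
    save(n+'0.png',im)
E
```

```text
pics
{'time_s': np.float64(0.0), 'q': array([ 1.202,  0.092,  1.232,  0.   ,  1.82 , -0.057]), 'joint_velocities': array([ 0.001,  0.001, -0.001, -0.001, -0.001, -0.   ]), 'tau': array([ 1.0000e-03, -4.4647e+01, -4.0643e+01,  7.0000e-02,  3.0000e-02,
       -0.0000e+00]), 'tool_pos': array([0.184, 0.571, 0.233]), 'ee_rot': array([-4.880e-01, -3.103e+00,  3.000e-03]), 'force': array([ 0.306,  0.481, -0.106]), 'ft_torque': array([ 0.012,  0.021, -0.027]), 'grip_force': np.float64(0.0), 'grip_width': np.float64(1.002)}
top {'fx': np.float64(446.9315), 'fy': np.float64(446.9315), 'cx': np.float64(321.3352), 'cy': np.float64(196.546), 'rvec': array([ 2.1866, -2.1936,  0.0978]), 'tvec': array([0.0967, 0.5348, 1.4943])}
scene {'fx': np.float64(485.8043), 'fy': np.float64(485.8043), 'cx': np.float64(322.4294), 'cy': np.float64(198.5304), 'rvec': array([ 0.9461,  2.5162, -0.9977]), 'tvec': array([ 0.3423, -0.2324,  2.0408])}
wrist {'fx': np.float64(316.3427), 'fy': np.float64(316.3427), 'cx': np.float64(319.4856), 'cy': np.float64(199.5506), 'rvec': array([-2.3415, -1.7056, -0.2478]), 'tvec': array([-0.6009, -0.0348,  0.3918])}
```

View pics/top0.png

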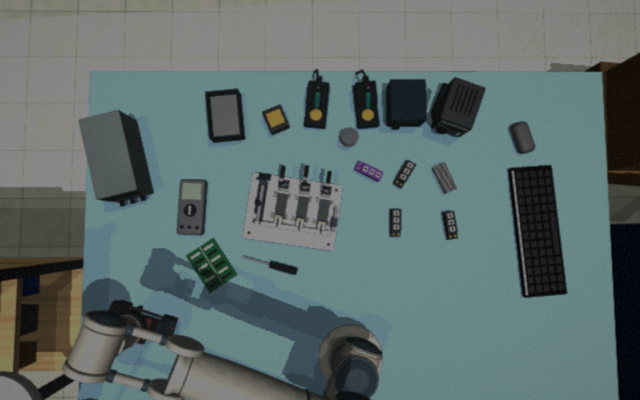

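View pics/scene0.png

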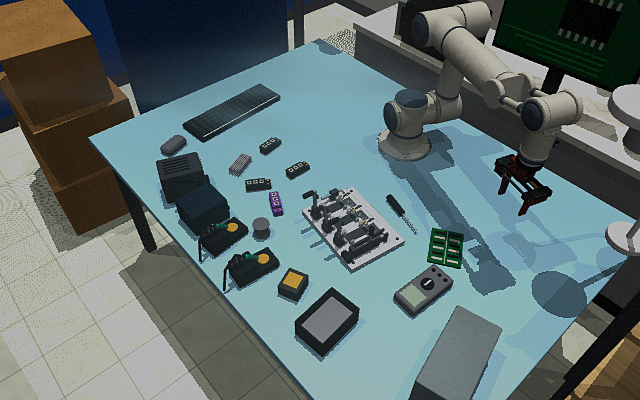

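Top view: the jig is at about (292,210), with its bolt side on the left. There are three dark modules at (404,173), (395,222) and (450,224), and a purple look-alike at (369,170) to leave alone. I'll enlarge this area.

```bash
python3 - <<'E'
from h import *
im=np.load('top0.npy')
a=cv2.resize(im[155:255,238:348],None,fx=4.4,fy=4.4,interpolation=cv2.INTER_CUBIC)   # 484x440
b=cv2.resize(im[155:245,345:465],None,fx=2.6,fy=2.6,interpolation=cv2.INTER_CUBIC)
c=np.zeros((440,484+312,3),np.uint8);c[:,:484]=a;c[:b.shape[0],484:]=b
save('crop1.png',cv2.convertScaleAbs(c,alpha=1.5))
ci=camera_info('top')
for n,(u,v) in dict(m1=(404,173),m2=(395,222),m3=(450,224),pur=(369,170)).items(): print(n,onz(ci,u,v,.03).round(3))
# plate corners
hsv=cv2.cvtColor(im,cv2.COLOR_RGB2HSV)
m=((hsv[...,1]<60)&(hsv[...,2]>90)).astype(np.uint8); m[:, :235]=0;m[:,350:]=0;m[:160]=0;m[255:]=0
cs,_=cv2.findContours(cv2.morphologyEx(m,cv2.MORPH_CLOSE,np.ones((9,9))),0,2);c=max(cs,key=cv2.contourArea)
r=cv2.minAreaRect(c);print(r)
bx=cv2.boxPoints(r);P=np.array([onz(ci,*p,.02) for p in bx]);print(P.round(3),[np.linalg.norm(P[i]-P[i-1]).round(3) for i in range(4)],P.mean(0))
E
```

```text
m1 [ 0.613 -0.185  0.03 ]
m2 [ 0.448 -0.152  0.03 ]
m3 [ 0.441 -0.337  0.03 ]
pur [ 0.624 -0.066  0.03 ]
((292.0, 207.0), (94.0, 114.0), 90.0)
[[0.66  0.388 0.02 ]
 [0.66  0.    0.02 ]
 [0.341 0.003 0.02 ]
 [0.343 0.384 0.02 ]] [np.float64(0.317), np.float64(0.388), np.float64(0.318), np.float64(0.382)] [0.50116009 0.19384145 0.02      ]
```

View pics/crop1.png

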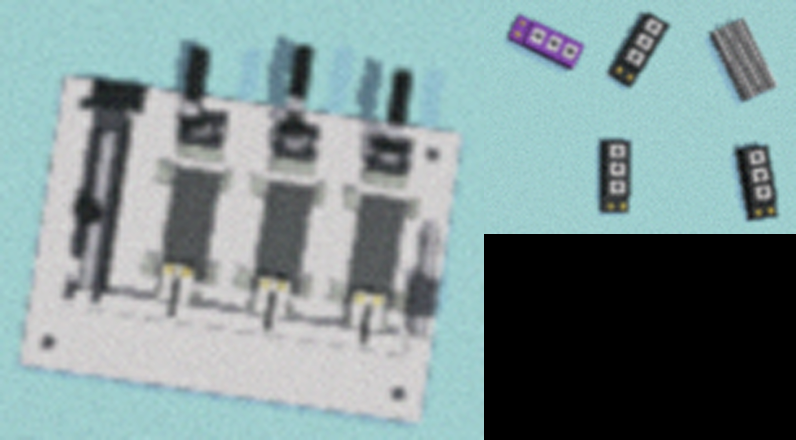

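Crop: the plate corners are at about (65,77), (460,130), (420,420) and (22,365), so the plate is turned a few degrees. The levers point away from the robot and the bolt is on the left. Each dark module has its gilt tabs at its lower end. The purple one (545,40) is the decoy, and the heatsink is at (742,60).

```bash
cat >> h.py <<'E'
def go(P,yaw=None):
    """shift (tool axes, mm) and turn deg to bring TCP to P; yaw = world angle (deg) wanted for the tool x axis"""
    s=robot.state(); T=R.from_rotvec(s['ee_rot']).as_matrix()
    d=T.T@(np.array(P)-s['tool_pos'])*1000
    x=np.degrees(np.arctan2(T[1,0],T[0,0])); t=None if yaw is None else -((yaw-x+180)%360-180)
    return d.round(1),x.round(2),t
E
python3 - <<'E'
from h import *
ci=camera_info('top')
c=np.array([(65,77),(460,130),(420,420),(22,365)])/4.4+[238,155]
P=np.array([onz(ci,*p,.02) for p in c]);print(P.round(3))
print([np.linalg.norm(P[i]-P[i-1]).round(3) for i in range(4)])
e=P[0]-P[1]+P[3]-P[2];print('yaw jig',np.degrees(np.arctan2(e[1],e[0]))-90, P.mean(0))
pk=[onz(ci,u/4.4+238,v/4.4+155,.02) for u,v in((190,222),(284,234),(380,248))];print(np.round(pk,3))
s=robot.state();T=R.from_rotvec(s['ee_rot']).as_matrix();print(T.round(3))
w=camera_info('wrist');Rm=R.from_rotvec(w['rvec']).as_matrix();o=-Rm.T@np.array(w['tvec'])
print('cam in tool',(T.T@(o-s['tool_pos'])).round(4),'axes',(T.T@Rm.T).round(3))
E
```

```text
[[0.617 0.327 0.02 ]
 [0.576 0.023 0.02 ]
 [0.353 0.055 0.02 ]
 [0.396 0.358 0.02 ]]
[np.float64(0.223), np.float64(0.307), np.float64(0.225), np.float64(0.306)]
yaw jig -7.938300315059379 [0.48578018 0.19084171 0.02      ]
[[0.505 0.231 0.02 ]
 [0.496 0.159 0.02 ]
 [0.485 0.085 0.02 ]]
[[-0.952  0.307 -0.001]
 [ 0.307  0.952 -0.001]
 [ 0.    -0.002 -1.   ]]
cam in tool [ 0.0785  0.0011 -0.1524] axes [[ 0.    -0.958 -0.286]
 [ 1.    -0.     0.001]
 [-0.001 -0.286  0.958]]
```

```bash
python3 - <<'E'
from h import *
print(go([.50,.22,.26],172.1))
E
```

```text
(array([-408.4, -237.1,  -26.9]), np.float64(162.13), np.float64(-9.966120383406178))
```

```bash
python3 -m handwheel '1 -40 -24 -27 -3; 1 -80 -48 -27 -6; 1 -120 -72 -27 -10; 1 -160 -95 -27 -10; 1 -200 -119 -27 -10; 1 -240 -142 -27 -10; 1 -280 -165 -27 -10; 1 -300 -180 -27 -10'
python3 - <<'E'
from h import *
print(go([.50,.22,.26],172.1))
E
```

```text
time_s: 0.95
tool_pos: [0.4162, 0.3051, 0.2601]
ee_rot: [0.22, 3.134, -0.002]
force: [-0.3, -0.0, 0.7]
grip_width: 1.002
grip_force: 0.0
(array([-94.9, -72.6,   0.2]), np.float64(171.98), np.float64(-0.1196084591504416))
```

```bash
python3 -m handwheel '1 -45 -35 0 0; 1 -95 -72 0 0; 1 -95 -72 0 0;1 -95 -72 0 0'
python3 - <<'E'
from h import *
ci=camera_info('wrist'); im=camera('wrist'); np.save('wA.npy',im); np.save('wA_ci.npy',ci,allow_pickle=True)
save('wA.png',cv2.convertScaleAbs(im,alpha=1.4)); print(robot.state()['tool_pos'])
E
python3 -m handwheel '1 0 -45 0 0;1 0 -90 0 0; 1 0 -120 0 0;1 0 -120 0 0; 1 0 -120 0 0'
python3 - <<'E'
from h import *
ci=camera_info('wrist'); im=camera('wrist'); np.save('wB.npy',im); np.save('wB_ci.npy',ci,allow_pickle=True)
save('wB.png',cv2.convertScaleAbs(im,alpha=1.4)); print(robot.state()['tool_pos'])
E
```

```text
time_s: 1.35
tool_pos: [0.5001, 0.2211, 0.2596]
ee_rot: [-0.222, -3.132, 0.002]
force: [-0.7, 0.4, -0.3]
grip_width: 0.999
grip_force: 0.0
[0.4990545  0.22253842 0.25990679]
time_s: 1.9
tool_pos: [0.4818, 0.1055, 0.261]
ee_rot: [0.215, 3.134, 0.002]
force: [0.5, 0.9, 0.1]
grip_width: 0.997
grip_force: 0.0
[0.4818847  0.1059215  0.26078462]
```

View pics/wA.png

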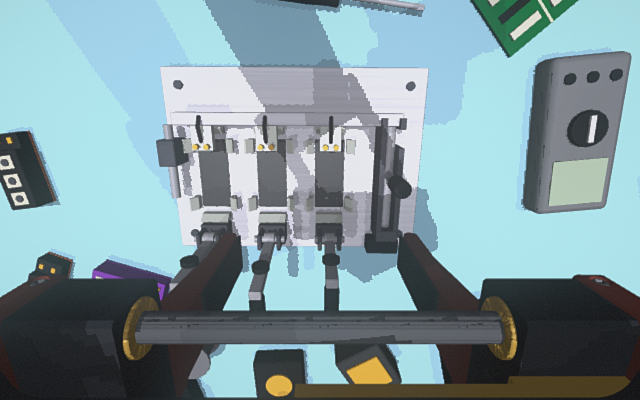

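View pics/wB.png

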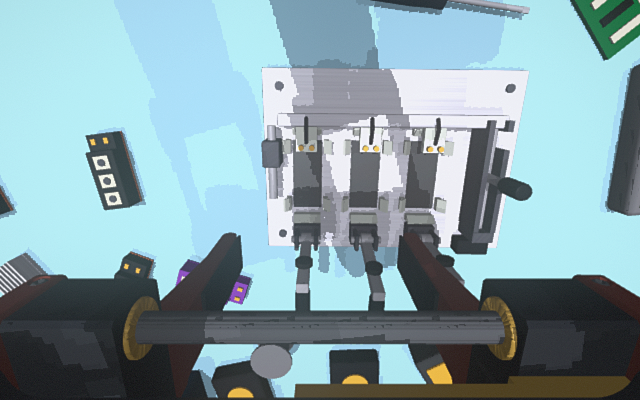

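A: the handle grip is at about (400,187), the screw holes at (178,85) and (411,86), and the pockets at about (215,180), (270,180) and (330,180). B: the grip is at (518,188), the holes at (279,87), (511,88) and (283,234), and the pocket floors at (308,178), (364,178) and (421,178). I'll enlarge the pockets in both views.

```bash
python3 - <<'E'
from h import *
A=np.load('wA.npy');B=np.load('wB.npy')
f=lambda I,u:cv2.resize(I[118:217,u:u+265],None,fx=3,fy=3,interpolation=cv2.INTER_CUBIC)
save('crop2.png',cv2.convertScaleAbs(np.vstack([f(A,155),f(B,265)]),alpha=1.2))
# screw holes
for n,I,pts in(('A',A,[(178,85),(411,86)]),('B',B,[(279,87),(511,88),(283,234)])):
    g=cv2.cvtColor(I,cv2.COLOR_RGB2GRAY)
    for u,v in pts:
        w=255.-g[v-8:v+9,u-8:u+9];w=np.clip(w-(w.min()+w.max())/2,0,None);yy,xx=np.mgrid[-8:9,-8:9]
        print(n,u+(w*xx).sum()/w.sum(),v+(w*yy).sum()/w.sum())
E
```

```text
A 177.78761061946904 84.1904424778761
A 410.21516690856316 85.8599419448476
B 278.7948297086582 85.41936807550266
B 509.8277474668745 88.03117692907249
B 282.580554250822 232.8586190699859
```

View pics/crop2.png

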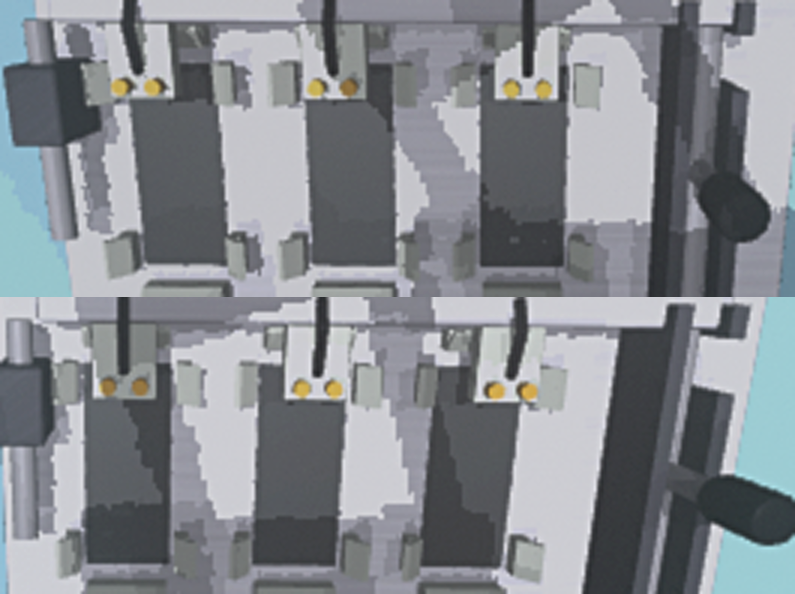

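Crop: the floor-pad far corners are clear in both rows. The handle's top face is at about (745,213) in A and (773,520) in B. I'll triangulate these.

```bash
python3 - <<'E'
from h import *
cA=np.load('wA_ci.npy',allow_pickle=True).item();cB=np.load('wB_ci.npy',allow_pickle=True).item()
fa=lambda u,v:ray(cA,u/3+155,v/3+118); fb=lambda u,v:ray(cB,u/3+265,v/3+19)
pr=dict(p0l=((145,266),(87,561)),p0r=((227,264),(168,565)),p1l=((314,266),(254,564)),p1r=((397,265),(337,566)),p2l=((482,266),(422,566)),p2r=((563,266),(503,569)),
 handle=((745,213),(773,520)))
for k,(a,b) in pr.items(): print(k,tri([fa(*a),fb(*b)]).round(4))
h0=tri([ray(cA,177.8,84.2),ray(cB,278.8,85.4)]);h1=tri([ray(cA,410.2,85.9),ray(cB,509.8,88.0)]);h2=onz(cB,282.6,232.9,.02)
print('holes',h0.round(4),h1.round(4),h2.round(4));d=h1-h0;print(np.linalg.norm(d),np.degrees(np.arctan2(d[1],d[0]))-90);e=h2-h0;print(np.linalg.norm(e),np.degrees(np.arctan2(e[1],e[0])))
P={k:(onz(cA,a[0]/3+155,a[1]/3+118,.02)+onz(cB,b[0]/3+265,b[1]/3+19,.02))/2 for k,(a,b) in pr.items()}
m=[(P['p%dl'%i]+P['p%dr'%i])/2 for i in range(3)];print('far mids',np.round(m,4));d=m[2]-m[0];print(np.linalg.norm(d),np.degrees(np.arctan2(d[1],d[0]))-90)
E
```

```text
p0l [0.5243 0.0682 0.0249]
p0r [0.5298 0.1026 0.0242]
p1l [0.5355 0.1394 0.0233]
p1r [0.5404 0.1748 0.024 ]
p2l [0.5455 0.2109 0.0247]
p2r [0.5507 0.2452 0.0257]
handle [0.5113 0.3025 0.1168]
holes [0.3762 0.074  0.0223] [0.4159 0.3407 0.0224] [0.5602 0.0466 0.02  ]
0.26966365936313214 -8.476375773330176
0.18605217971496235 -8.472561656881725
far mids [[0.5284 0.0844 0.02  ]
 [0.5391 0.1569 0.02  ]
 [0.5499 0.2288 0.02  ]]
0.14606114212497046 -8.487867155270436
```

```bash
python3 - <<'E'
from h import *
cA=np.load('wA_ci.npy',allow_pickle=True).item();cB=np.load('wB_ci.npy',allow_pickle=True).item()
fa=lambda u,v,z:onz(cA,u/3+155,v/3+118,z); fb=lambda u,v,z:onz(cB,u/3+265,v/3+19,z)
ya=np.radians(-8.48);x=np.array([np.cos(ya),np.sin(ya)]);y=np.array([-x[1],x[0]])
J=lambda P:np.round([(P[:2]-[.5391,.1569])@x*1e3,(P[:2]-[.5391,.1569])@y*1e3],1)
print('pad near corners',J(fa(211,66,.02)),J(fa(386,66,.02)),J(fb(261,366,.02)),J(fb(87,365,.02)),J(fb(437,367,.02)))
for a,b in(((304,98),(285,400)),((366,98),(345,404)),((496,98),(473,401)),((558,101),(536,404))):
    ra=ray(cA,a[0]/3+155,a[1]/3+118);rb=ray(cB,b[0]/3+265,b[1]/3+19);t=tri([ra,rb])
    print('tip',t[2].round(3),J(t),J(fa(*a,.054)),J(fb(*b,.054)))
print('end lip A',J(fa(355,270,.03)),J(fb(295,572,.03)))
print('handle',J(np.array([.5113,.3025])))
E
```

```text
pad near corners [-85.1 -56.5] [-85.6  14.9] [-85.6 -17.9] [-85.2 -89.2] [-85.9  54.3]
tip 0.056 [-77.  -12.1] [-77.  -12.5] [-76.6 -11.9]
tip 0.054 [-76.3  10.9] [-77.1  10.9] [-75.3  10.9]
tip 0.053 [-77.   59.8] [-77.5  59.8] [-77.   59.3]
tip 0.055 [-76.4  83.1] [-76.5  83.1] [-76.1  83.3]
end lip A [-1.2  0.7] [-0.1 -1. ]
handle [-49.  139.9]
```

```bash
cat >> h.py <<'E'
O=np.array([.4961,.1633,.02]);YA=-8.48
_x=np.array([np.cos(np.radians(YA)),np.sin(np.radians(YA)),0]);_y=np.array([-_x[1],_x[0],0])
def jw(x,y,z): return O+_x*x/1e3+_y*y/1e3+np.array([0,0,z/1e3])
def wj(P):
    d=np.array(P)-O; return np.round([d@_x*1e3,d@_y*1e3,d[2]*1e3],1)
E
python3 - <<'E'
from h import *
print(robot.state()['q'].round(2), go(jw(-5,140,240),YA+90), go(jw(-5,140,78),YA+90))
E
```

```text
[ 0.15 -0.19  1.45  0.    1.88 -1.29] (array([ -3. , 198.8,   1. ]), np.float64(172.21), np.float64(90.68942107457094)) (array([ -3. , 198.7, 163. ]), np.float64(172.21), np.float64(90.68942107457094))
```

```bash
python3 -m handwheel '0.6 0 25 0 8; 0.6 0 50 0 16; 0.6 0 75 0 24; 0.6 0 100 0 32; 0.6 0 125 0 40; 0.6 0 150 0 48; 0.6 0 175 0 56; 0.6 -3 199 0 64' >/dev/null; python3 -m handwheel '0.6 0 0 0 8; 0.6 0 0 0 16; 0.6 0 0 0 24; 0.6 0 0 0 26.7;0.6 0 0 0 26.7;0.6 0 0 0 26.7'
python3 - <<'E'
from h import *
print(robot.state()['q'].round(2),wj(robot.state()['tool_pos']), go(jw(-5,140,78),YA+90))
E
```

```text
time_s: 3.35
tool_pos: [0.5118, 0.3026, 0.2603]
ee_rot: [-2.377, -2.053, 0.001]
force: [-0.0, -0.2, -0.3]
grip_width: 0.6
grip_force: 0.0
[0.48 0.08 1.19 0.   1.87 0.62] [ -5.  140.1 240.3] (array([-1.000e-01,  1.000e-01,  1.623e+02]), np.float64(81.63), np.float64(0.1120690904048729))
```

Now I'll descend, close on the handle and check.

```bash
python3 -m handwheel '0.6 0 0 45 0; 0.6 0 0 90 0; 0.6 0 0 125 0; 0.6 0 0 150 0; 0.6 0 0 162 0;0.6 0 0 162 0'; python3 -m handwheel '0 0 0 0 0;0 0 0 0 0;0 0 0 0 0;0 0 0 0 0;0 0 0 0 0;0 0 0 0 0;0 0 0 0 0;0 0 0 0 0'
```

```text
time_s: 3.95
tool_pos: [0.5114, 0.3012, 0.0967]
ee_rot: [-2.379, -2.05, 0.005]
force: [0.4, -0.4, 0.6]
grip_width: 0.598
grip_force: 0.0
time_s: 4.75
tool_pos: [0.5112, 0.3018, 0.0996]
ee_rot: [-2.379, -2.049, 0.002]
force: [-6.0, 1.1, 4.3]
grip_width: 0.196
grip_force: 30.0
```

```bash
python3 -m handwheel '0 0 -8 0 0;0 0 -16 0 0;0 0 -24 0 0;0 0 -32 0 0;0 0 -40 0 0;0 0 -44 0 0;0 0 -44 0 0'; python3 -c "
from h import *
print(wj(robot.state()['tool_pos']))"
```

```text
time_s: 5.45
tool_pos: [0.4711, 0.3076, 0.0997]
ee_rot: [2.379, 2.046, 0.009]
force: [9.0, 0.0, -1.1]
grip_width: 0.196
grip_force: 30.0
[-46.  139.1  79.7]
```

```bash
python3 -m handwheel '0 0 -2 0 0;0 7 -2 0.3 0;0 13 -2 1.3 0;0 19.5 -2 3 0;0 25.5 -2 5 0;0 34.5 -2 9.7 0;0 42.5 -2 15.5 0;0 42.5 -2 15.5 0'; python3 -c "
from h import *
print(wj(robot.state()['tool_pos']))"
```

```text
time_s: 6.25
tool_pos: [0.477, 0.3513, 0.0859]
ee_rot: [2.379, 2.046, 0.015]
force: [9.9, 0.3, 5.4]
grip_width: 0.194
grip_force: 30.0
[-46.6 183.1  65.9]
```

```bash
python3 -m handwheel '0 0 2 0 0;0 0 4 0 0;0 0 6 0 0;0 0 6 0 0'; python3 -m handwheel '0.5 0 0 0 0;0.5 0 0 0 0;0.5 0 0 0 0;0.5 0 0 -40 0;0.5 0 0 -80 0;0.7 0 0 -130 0;0.7 0 0 -175 0;0.7 0 0 -175 0';python3 - <<'E'
from h import *
s=robot.state();print(wj(s['tool_pos']))
ci=camera_info('wrist'); im=camera('wrist');save('wC.png',cv2.convertScaleAbs(im,alpha=1.4));np.save('wC_ci.npy',ci,allow_pickle=True)
E
```

```text
time_s: 6.65
tool_pos: [0.4801, 0.3507, 0.086]
ee_rot: [-2.38, -2.049, -0.008]
force: [0.2, 2.1, 7.0]
grip_width: 0.195
grip_force: 30.0
time_s: 7.45
tool_pos: [0.4806, 0.3501, 0.2666]
ee_rot: [2.38, 2.048, 0.019]
force: [0.8, 0.0, -0.5]
grip_width: 0.699
grip_force: 0.0
[-42.9 182.5 246.6]
```

View pics/wC.png

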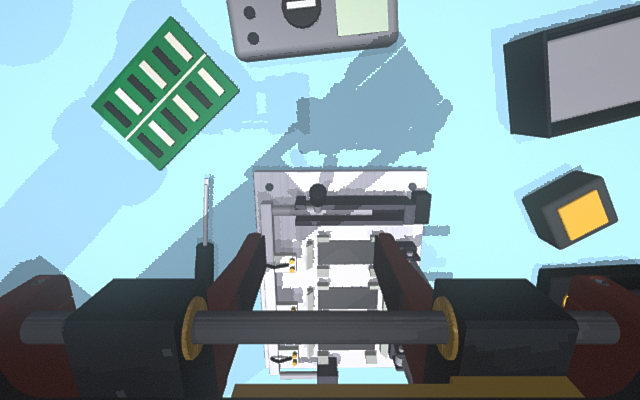

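C: the handle grip lies over at (318,192) and the carriage bar, at left (265,250), is drawn back, so it is held in the notch. Next I'll look at the modules.

```bash
python3 - <<'E'
from h import *
print(go([.58,-.19,.28],178))
E
```

```text
(array([-518.8,  179.3,  -19. ]), np.float64(81.43), np.float64(-96.57159828082996))
```

```bash
python3 -m handwheel '0.7 -45 15 -10 -8; 0.7 -90 30 -19 -16; 0.7 -135 45 -19 -24; 0.7 -180 60 -19 -32; 0.7 -225 76 -19 -40; 0.7 -270 92 -19 -48; 0.7 -315 108 -19 -56; 0.7 -360 124 -19 -64'; python3 - <<'E'
from h import *
print(go([.58,-.19,.28],178))
E
```

```text
time_s: 8.3
tool_pos: [0.5458, -0.0159, 0.2746]
ee_rot: [-0.957, -2.989, 0.001]
force: [-0.2, 0.6, 0.1]
grip_width: 0.697
grip_force: 0.0
(array([-129. , -121.8,   -5.5]), np.float64(144.48), np.float64(-33.516295796553095))
```

```bash
python3 -m handwheel '0.7 -35 -33 -6 -8; 0.7 -70 -66 -6 -16; 0.7 -100 -95 -6 -24; 0.7 -129 -122 -6 -33.5; 0.7 -129 -122 -6 -33.5; 0.7 -129 -122 -6 -33.5;0.7 -129 -122 -6 -33.5'; python3 - <<'E'
from h import *
ci=camera_info('wrist'); im=camera('wrist');np.save('mA.npy',im);np.save('mA_ci.npy',ci,allow_pickle=True);save('mA.png',cv2.convertScaleAbs(im,alpha=1.4))
print(robot.state()['tool_pos'])
E
python3 -m handwheel '0.7 0 -40 0 0; 0.7 0 -80 0 0; 0.7 0 -100 0 0; 0.7 0 -100 0 0; 0.7 0 -100 0 0'; python3 - <<'E'
from h import *
ci=camera_info('wrist'); im=camera('wrist');np.save('mB.npy',im);np.save('mB_ci.npy',ci,allow_pickle=True)
A=np.load('mA.npy');save('mAB.png',cv2.convertScaleAbs(np.vstack([A[:290],im[:290]]),alpha=1.4))
E
```

```text
time_s: 9.0
tool_pos: [0.5792, -0.1874, 0.282]
ee_rot: [-0.065, -3.139, -0.002]
force: [0.0, -0.8, -0.1]
grip_width: 0.701
grip_force: 0.0
[ 0.57929324 -0.18717677  0.28262792]
time_s: 9.55
tool_pos: [0.5755, -0.2873, 0.2832]
ee_rot: [0.064, 3.141, 0.001]
force: [-0.5, 0.8, -0.1]
grip_width: 0.705
grip_force: 0.0
```

View pics/mAB.png

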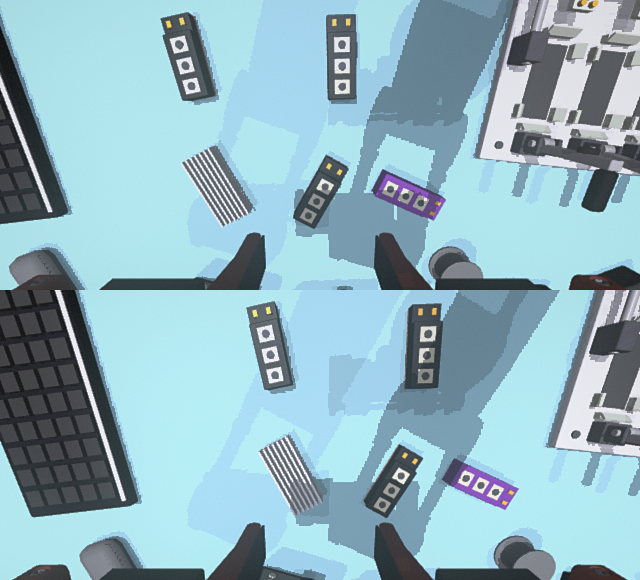

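A (top half): the candidates are dark modules at (341,57), (188,57) and (320,192), and the purple look-alike at (408,195). The three dark ones fit, being a dark block with 3 white terminals and 2 gilt tabs. The purple one is left alone. This enlarged two-view picture confirms it.

```bash
cat >> h.py <<'E'
def feats(im,c,r=52):
    """white terminal centres and gilt tab centre of the module near pixel c"""
    u,v=c;u0,v0=max(u-r,0),max(v-r,0);w=cv2.resize(im[v0:v+r,u0:u+r],None,fx=4,fy=4,interpolation=cv2.INTER_CUBIC)
    h=cv2.cvtColor(w,cv2.COLOR_RGB2HSV)
    wh=((h[...,1]<50)&(h[...,2]>105)).astype(np.uint8);gi=((h[...,0]>15)&(h[...,0]<35)&(h[...,1]>90)&(h[...,2]>80)).astype(np.uint8)
    f=lambda m,lo,hi:[np.array(cv2.minAreaRect(k)[0])/4+[u0-.375,v0-.375] for k in cv2.findContours(m,0,2)[0] if lo<cv2.contourArea(k)<hi]
    return f(wh,400,6000),f(gi,100,3000)
E
python3 - <<'E'
from h import *
A=np.load('mA.npy');B=np.load('mB.npy')
for n,a,b in(('m1',(341,57),(424,57)),('m2',(188,57),(269,57)),('m3',(320,192),(393,191))):
    for I,c in((A,a),(B,b)):
        w,g=feats(I,c);print(n,np.round(w,1).tolist(),np.round(g,1).tolist())
E
```

```text
m1 [[341.8, 86.2], [341.6, 65.5], [341.5, 44.1]] [[334.0, 22.1], [347.8, 21.6]]
m1 [[423.5, 65.1], [427.6, 43.6]] [[419.9, 21.5], [433.8, 21.0]]
m2 [[191.0, 85.5], [185.0, 65.2], [178.7, 44.2]] [[168.5, 23.9], [181.7, 20.9]]
m2 [[274.5, 84.6], [270.0, 64.4], [265.3, 43.4]] [[254.6, 23.1], [268.1, 20.2]]
m3 [[307.8, 215.2], [316.1, 200.9], [324.6, 186.3]] [[339.0, 171.7], [328.5, 165.8]]
m3 [[381.8, 214.3], [391.1, 200.1], [400.5, 185.5]] [[414.5, 170.8], [404.4, 165.0]]
```

```bash
python3 - <<'E'
from h import *
cA=np.load('mA_ci.npy',allow_pickle=True).item();cB=np.load('mB_ci.npy',allow_pickle=True).item()
D=dict(m1=[[(341.8,86.2),(341.5,44.1),(340.9,21.9)],[None,(427.6,43.6),(426.9,21.3)]],
m2=[[(191,85.5),(178.7,44.2),(175.1,22.4)],[(274.5,84.6),(265.3,43.4),(261.4,21.7)]],
m3=[[(307.8,215.2),(324.6,186.3),(333.8,168.8)],[(381.8,214.3),(400.5,185.5),(409.5,167.9)]])
for n,(a,b) in D.items():
    P=[tri([ray(cA,*p),ray(cB,*q)]) if q else onz(cA,*p,.031) for p,q in zip(a,b)]
    print(n,[p.round(4).tolist() for p in P])
    Q=[np.mean([onz(c,*p,z) for c,p in((cA,p),(cB,q)) if p],axis=0) for p,q,z in zip(a,b,(.031,.031,.02))]
    d=Q[2]-Q[0];L=np.linalg.norm(d[:2]);u=d/L;print('  tab-T3',L.round(4),np.linalg.norm((Q[1]-Q[0])[:2]).round(4),'yaw to tabs',np.degrees(np.arctan2(d[1],d[0])).round(1),'mid',(Q[2]-u*.037)[:2].round(4))
E
```

```text
m1 [[0.48, -0.1547, 0.031], [0.4341, -0.1541, 0.0318], [0.4092, -0.1537, 0.0238]]
  tab-T3 0.0717 0.0461 yaw to tabs 178.6 mid [ 0.4453 -0.1538]
m2 [[0.4717, -0.3354, 0.0315], [0.4264, -0.3424, 0.0321], [0.4017, -0.3461, 0.0233]]
  tab-T3 0.0717 0.046 yaw to tabs -170.8 mid [ 0.4374 -0.3411]
m3 [[0.6419, -0.204, 0.0322], [0.603, -0.1799, 0.0315], [0.5816, -0.1669, 0.0239]]
  tab-T3 0.0708 0.046 yaw to tabs 147.9 mid [ 0.6137 -0.186 ]
```

```bash
python3 - <<'E'
from h import *
print(go([.446,-.154,.12],178.6),robot.state()['q'].round(2))
E
```

```text
(array([134.9, 127.5, 163.5]), np.float64(177.73), np.float64(-0.8739657555942131)) [-0.52  0.23  0.99  0.    1.92 -2.05]
```

```bash
python3 -m handwheel '0.7 34 32 40 -1; 0.7 68 64 80 -1; 0.7 102 96 120 -1; 0.7 135 127.5 150 -1; 0.7 135 127.5 163.5 -1;0.7 135 127.5 163.5 -1;0.7 135 127.5 163.5 -1'; python3 - <<'E'
from h import *
ci=camera_info('wrist');print(proj(ci,[.446,-.154,.03]))
im=camera('wrist');np.save('x.npy',im);ci=camera_info('wrist')
w,g=feats(im,tuple(int(k) for k in proj(ci,[.446,-.154,.03])),75)
for p in w:print('T',onz(ci,*p,.031).round(4))
for p in g:print('G',onz(ci,*p,.022).round(4))
print(go([.446,-.154,.017],178.6))
E
```

```text
time_s: 10.3
tool_pos: [0.4453, -0.154, 0.1194]
ee_rot: [-0.033, -3.141, -0.0]
force: [-0.1, -0.9, 0.1]
grip_width: 0.7
grip_force: 0.0
[317.85525795 207.61005614]
T [ 0.4837 -0.1562  0.031 ]
T [ 0.46   -0.1559  0.031 ]
G [ 0.4118 -0.1636  0.022 ]
G [ 0.4121 -0.1473  0.022 ]
(array([  1.4,   1.4, 104.8]), np.float64(178.75), np.float64(0.14798161765347118))
```

```bash
python3 -m handwheel '0.7 -2 0 40 0; 0.7 -2.5 0 75 0; 0.7 -2.5 0 95 0; 0.7 -2.5 0 102.5 0; 0.7 -2.5 0 102.5 0' ; python3 -m handwheel '0 0 0 0 0;0 0 0 0 0;0 0 0 0 0;0 0 0 0 0;0 0 0 0 0;0 0 0 0 0;0 0 0 0 0';  python3 -m handwheel '0 0 0 -40 0;0 0 0 -90 0;0 0 0 -140 0;0 0 0 -180 0;0 0 0 -200 0;0 0 0 -200 0'; python3 - <<'E'
from h import *
print(go(jw(0,72,180),180+YA), robot.state()['tool_pos'])
ci=camera_info('wrist');im=camera('wrist');np.save('x.npy',im);save('hold1.png',cv2.convertScaleAbs(im,alpha=1.4))
print(proj(ci,robot.state()['tool_pos']))
E
```

```text
time_s: 10.85
tool_pos: [0.4498, -0.1564, 0.0187]
ee_rot: [0.037, 3.139, -0.001]
force: [-0.1, -0.3, 0.3]
grip_width: 0.699
grip_force: 0.0
time_s: 11.55
tool_pos: [0.4487, -0.1558, 0.0181]
ee_rot: [0.037, 3.14, -0.001]
force: [-1.3, -0.2, 6.7]
grip_width: 0.383
grip_force: 30.0
time_s: 12.15
tool_pos: [0.4491, -0.156, 0.2203]
ee_rot: [0.037, 3.136, -0.003]
force: [-0.0, -0.1, -2.3]
grip_width: 0.389
grip_force: 30.0
(array([-48.4, 391.7,  19.8]), np.float64(178.67), np.float64(7.145612322085924)) [ 0.4491153  -0.15595079  0.22031641]
[317.71823616 254.91658641]
```

```bash
cat >> h.py <<'E'
def inhand(im,ci,zg=.018):
    """gilt tab and terminal centres in the tool frame (mm) of the module held; TCP is zg above its underside"""
    s=robot.state();T=R.from_rotvec(s['ee_rot']).as_matrix();p=s['tool_pos']
    w,g=feats(im,tuple(int(k) for k in proj(ci,p+T[:,0]*.01)),95)
    for n,L,z in(('T',w,.031),('G',g,.022)):
        for q in L: print(n,(T.T@(onz(ci,*q,p[2]-zg+z)-p)*1e3).round(1),np.round(q))
E
python3 - <<'E'
from h import *
inhand(np.load('x.npy'),camera_info('wrist'))
E
python3 -m handwheel '0 -6 45 10 1; 0 -12 90 20 2; 0 -18 135 20 3;0 -24 180 20 4;0 -30 225 20 5;0 -36 270 20 6;0 -42 315 20 7;0 -45 360 20 7.2'; python3 - <<'E'
from h import *
print(go(jw(0,72,180),180+YA))
E
```

```text
T [-14.6   6.7 -13. ] [330. 296.]
T [ 18.4   1.  -13. ] [319. 236.]
G [-39.3 -41.4  -3.9] [243. 326.]
G [-38.7  43.9  -4. ] [396. 325.]
G [-28.9 -39.6  -3.9] [245. 310.]
G [39.  -7.1 -4. ] [302. 189.]
G [39.1  9.  -4.1] [336. 189.]
time_s: 13.0
tool_pos: [0.5005, 0.2049, 0.1934]
ee_rot: [-0.234, -3.128, 0.003]
force: [1.1, 0.4, -1.4]
grip_width: 0.385
grip_force: 30.0
(array([-1.7, 30.2, -6.7]), np.float64(171.44), np.float64(-0.08389784030444503))
```

```bash
python3 -m handwheel '0 -2 20 -5 0;0 -3 29.5 -7 0;0 -3 29.5 -7 0;0 -3 29.5 -7 0'; python3 - <<'E'
from h import *
print(go(jw(1.5,71.5,45),180+YA))
E
```

```text
time_s: 13.4
tool_pos: [0.5086, 0.2309, 0.2028]
ee_rot: [-0.235, -3.131, 0.002]
force: [0.3, 0.2, -1.7]
grip_width: 0.388
grip_force: 30.0
(array([  0.7,   3. , 137.8]), np.float64(171.42), np.float64(-0.09783087730181705))
```

```bash
python3 -m handwheel '0 0 1 40 0;0 0 2 80 0;0 0 2 110 0;0 0 2 130 0;0 0 2 137 0;0 0 2 137 0'; python3 - <<'E'
from h import *
import time
print([go(jw(1.5,71.5,19),180+YA)[0] for _ in range(1)])
E
```

```text
time_s: 14.0
tool_pos: [0.5086, 0.2326, 0.0661]
ee_rot: [-0.236, -3.131, 0.002]
force: [0.1, -0.2, -1.1]
grip_width: 0.382
grip_force: 30.0
[array([ 0.6,  1.1, 27.1])]
```

```bash
python3 -m handwheel '0 0.5 0.7 8 0;0 0.5 0.7 14 0;0 0.5 0.7 19 0;0 0.5 0.7 23 0;0 0.5 0.7 26.5 0;0 0.5 0.7 26.5 0'; python3 - <<'E'
from h import *
print(wj(robot.state()['tool_pos']))
E
```

```text
time_s: 14.6
tool_pos: [0.5086, 0.2345, 0.0398]
ee_rot: [-0.234, -3.132, 0.001]
force: [0.5, -1.8, -2.1]
grip_width: 0.381
grip_force: 30.0
[ 1.8 72.2 19.8]
```

Down at 19.8 mm with no reaction force, so it went in cleanly. I'll release, retreat and check from near.

```bash
python3 -m handwheel '0 0 0 1.5 0;0.55 0 0 1.5 0;0.55 0 0 1.5 0;0.55 0 0 1.5 0;0.55 0 0 1.5 0;0.55 0 0 -30 0;0.55 0 0 -75 0;0.55 0 0 -110 0'; python3 - <<'E'
from h import *
im=camera('wrist');ci=camera_info('wrist');np.save('x.npy',im)
w,g=feats(im,tuple(int(k) for k in proj(ci,jw(0,72,30))),80)
for p in w:print('T',wj(onz(ci,*p,.051)))
for p in g:print('G',wj(onz(ci,*p,.042)),np.round(p))
print(go([.438,-.341,.24],-170.8))
E
```

```text
time_s: 15.4
tool_pos: [0.5089, 0.235, 0.1529]
ee_rot: [0.233, 3.132, 0.001]
force: [0.5, 0.1, 0.0]
grip_width: 0.551
grip_force: 0.0
T [52.4  7.2 31. ]
T [39.4 10.6 31. ]
T [39.9 75.3 31. ]
T [15.6 75.5 31. ]
T [  7.2 138.7  31. ]
G [-33.3  83.5  22. ] [328. 154.]
G [-33.4  66.8  22. ] [309. 154.]
(array([ -14.1, -580.8,  -83. ]), np.float64(171.47), np.float64(-17.72804311737565))
```

```bash
python3 -m handwheel '0.55 -5 -12 -20 0;0.55 -10 -25 -45 0;0.55 -10 -25 -45 0;0.55 -10 -25 -45 0'; python3 - <<'E'
from h import *
A=np.load('x.npy');B=camera('wrist');ci=camera_info('wrist');np.save('x2.npy',B)
w,g=feats(B,tuple(int(k) for k in proj(ci,jw(0,72,30))),70)
for p in w:print('T',wj(onz(ci,*p,.051)),np.round(p))
for p in g:print('G',wj(onz(ci,*p,.042)),np.round(p))
print(wj(robot.state()['tool_pos']))
f=lambda I,u,v:cv2.resize(I[v:v+150,u:u+200],None,fx=2,fy=2,interpolation=cv2.INTER_CUBIC)
q=proj(ci,jw(0,72,30)).astype(int)
save('chk1.png',cv2.convertScaleAbs(np.hstack([cv2.resize(A[100:300,190:440],(400,320)),cv2.resize(B[max(q[1]-80,0):max(q[1]-80,0)+160,q[0]-100:q[0]+100],(400,320))]),alpha=1.4))
E
```

```text
time_s: 15.85
tool_pos: [0.5152, 0.2088, 0.1955]
ee_rot: [0.235, 3.132, 0.001]
force: [-0.5, 0.3, -0.1]
grip_width: 0.549
grip_force: 0.0
T [46.3 65.2 31. ] [336. 224.]
T [46.3  7.7 31. ] [278. 224.]
T [32.2 73.5 31. ] [344. 210.]
T [ 9.3 73.5 31. ] [345. 188.]
T [-13.5  73.5  31. ] [345. 164.]
T [ -8.2 135.3  31. ] [410. 170.]
G [-38.4  81.5  22. ] [353. 136.]
G [-38.4  65.5  22. ] [336. 136.]
[ 11.6  47.8 174.3]
```

View pics/chk1.png

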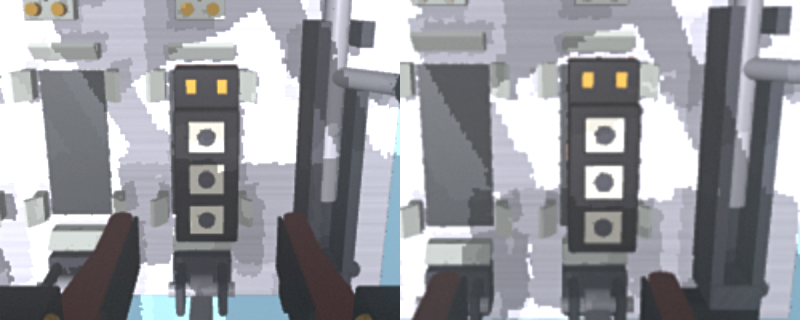

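Check: the module lies between the lips of pocket 2, tabs toward the carriage. Settled view: x ≈ -1, y ≈ 73.5. Next is the module at (0.438,-0.341).

```bash
python3 - <<'E'
from h import *
print(go([.43,-.34,.16],-170.8))
E
python3 -m handwheel '0.7 0 -45 -45 -2; 0.7 0 -95 -45 -4; 0.7 0 -145 -45 -6; 0.7 0 -195 -45 -8; 0.7 0 -245 -45 -10; 0.7 0 -295 -45 -12; 0.7 0 -345 -45 -14;0.7 0 -395 -45 -16' ; python3 - <<'E'
from h import *
print(go([.43,-.34,.16],-170.8))
E
```

```text
(array([   2.2, -555.4,   34.4]), np.float64(171.46), np.float64(-17.736881144634367))
time_s: 16.7
tool_pos: [0.4571, -0.1729, 0.2386]
ee_rot: [0.208, -3.133, -0.002]
force: [0.6, 0.4, -0.3]
grip_width: 0.699
grip_force: 0.0
(array([  48.8, -162.1,   78.4]), np.float64(-172.4), np.float64(-1.6000314756142586))
```

```bash
python3 -m handwheel '0.7 14 -45 20 -1.6; 0.7 28 -90 40 -1.6; 0.7 42 -130 60 -1.6;0.7 49 -162 78 -1.6;0.7 49 -162 78 -1.6;0.7 49 -162 78 -1.6;0.7 49 -162 78 -1.6'; python3 - <<'E'
from h import *
im=camera('wrist');ci=camera_info('wrist')
w,g=feats(im,tuple(int(k) for k in proj(ci,[.438,-.341,.03])),75)
for p in w:print('T',onz(ci,*p,.031).round(4))
for p in g:print('G',onz(ci,*p,.022).round(4))
print(robot.state()['tool_pos'])
print(go([.4383,-.341,.018],-170.8))
E
```

```text
time_s: 17.4
tool_pos: [0.4309, -0.3377, 0.1627]
ee_rot: [-0.25, 3.131, 0.001]
force: [-1.0, -0.5, 0.5]
grip_width: 0.701
grip_force: 0.0
T [ 0.4463 -0.3395  0.031 ]
T [ 0.427  -0.3426  0.031 ]
G [ 0.4011 -0.3384  0.022 ]
G [ 0.4037 -0.3544  0.022 ]
[ 0.43108417 -0.33768747  0.16320435]
(array([ -6.5,  -4.4, 145.2]), np.float64(-170.84), np.float64(-0.03606731559992227))
```

```bash
python3 -m handwheel '0.7 -3 -2 40 0; 0.7 -7 -4 85 0; 0.7 -7 -4 120 0; 0.7 -7 -4 138 0;0.7 -7 -4 145 0; 0.7 -7 -4 145 0' >/dev/null; python3 -m handwheel '0 0 0 0 0;0 0 0 0 0;0 0 0 0 0;0 0 0 0 0;0 0 0 0 0;0 0 0 0 0;0 0 0 0 0';  python3 -m handwheel '0 0 0 -40 0;0 0 0 -90 0;0 0 0 -140 0;0 0 0 -180 0;0 0 0 -200 0;0 0 0 -200 0;0 0 0 -200 0;0 0 0 -200 0'; python3 - <<'E'
from h import *
inhand(camera('wrist'),camera_info('wrist'))
print(go(jw(0,0,200),180+YA))
E
```

```text
time_s: 18.75
tool_pos: [0.4383, -0.342, 0.0186]
ee_rot: [-0.248, 3.131, -0.002]
force: [-1.0, 0.9, 5.1]
grip_width: 0.386
grip_force: 30.0
time_s: 19.55
tool_pos: [0.4372, -0.3412, 0.2145]
ee_rot: [0.248, -3.129, -0.005]
force: [0.8, 0.3, -1.3]
grip_width: 0.385
grip_force: 30.0
T [  4.8  -3.3 -13. ] [310. 262.]
T [ 51.1   1.1 -12.8] [319. 168.]
G [-37.8 -41.1  -4.3] [243. 323.]
G [-34.8  43.1  -3.9] [396. 318.]
G [36.5  9.2 -3.9] [336. 194.]
G [36.5 -6.8 -3.9] [303. 194.]
(array([-137.6,  488.9,   -4. ]), np.float64(-170.94), np.float64(17.53957406063182))
```

```bash
python3 -m handwheel '0 -13 45 0 2; 0 -26 92 0 4; 0 -40 139 0 6;0 -53 187 0 8;0 -66 234 0 10;0 -79 280 0 12;0 -92 327 0 14;0 -105 373 0 16'>/dev/null; python3 - <<'E'
from h import *
print(go(jw(-.5,-1,170),180+YA))
E
```

```text
(array([  1. , 118. ,  25.8]), np.float64(172.98), np.float64(1.458752078433207))
```

```bash
python3 -m handwheel '0 0 45 0 1.5;0 1 90 0 1.5;0 1 118 10 1.5;0 1 118 26 1.5;0 1 118 26 1.5;0 1 118 26 1.5'; python3 - <<'E'
from h import *
print(go(jw(-.5,-1,42),180+YA))
E
```

```text
time_s: 21.0
tool_pos: [0.4955, 0.1594, 0.1902]
ee_rot: [-0.232, -3.13, 0.002]
force: [0.6, -0.6, -1.2]
grip_width: 0.386
grip_force: 30.0
(array([1.000e-01, 3.200e+00, 1.282e+02]), np.float64(171.51), np.float64(-0.00735695207819731))
```

```bash
python3 -m handwheel '0 0 2 40 0;0 0 2.5 80 0;0 0 2.5 110 0;0 0 2.5 128 0;0 0 2.5 128 0;0 0 2.5 128 0'; python3 - <<'E'
from h import *
print(go(jw(-.5,-1,18.5),180+YA)[0])
E
```

```text
time_s: 21.6
tool_pos: [0.4969, 0.162, 0.0647]
ee_rot: [0.234, 3.132, 0.0]
force: [-0.2, -0.4, -1.3]
grip_width: 0.386
grip_force: 30.0
[ 1.5  0.2 26.2]
```

```bash
python3 -m handwheel '0 1 0 7 0;0 1 0 13 0;0 1 0 18 0;0 1 0 22 0;0 1 0 26 0;0 1 0 26 0;0 1 0 26 0'; python3 -m handwheel '0.55 0 0 1 0;0.55 0 0 1 0;0.55 0 0 1 0;0.55 0 0 1 0;0.55 0 0 -40 0;0.55 0 0 -85 0;0.55 0 0 -135 0;0.55 0 0 -155 0'; python3 -m handwheel '0.55 0 -30 0 0;0.55 0 -30 0 0;0.55 0 -30 0 0;0.55 0 -30 0 0' >/dev/null; python3 - <<'E'
from h import *
B=camera('wrist');ci=camera_info('wrist');np.save('x2.npy',B)
w,g=feats(B,tuple(int(k) for k in proj(ci,jw(0,0,30))),62)
for p in w:print('T',wj(onz(ci,*p,.051)),np.round(p))
for p in g:print('G',wj(onz(ci,*p,.042)),np.round(p))
print(go([.5,-.2,.24],148))
E
```

```text
time_s: 22.3
tool_pos: [0.4955, 0.1631, 0.0386]
ee_rot: [0.231, 3.133, 0.0]
force: [-5.0, -0.2, 5.0]
grip_width: 0.387
grip_force: 30.0
time_s: 23.1
tool_pos: [0.4968, 0.1634, 0.1985]
ee_rot: [0.231, 3.126, 0.004]
force: [0.5, 0.4, 0.7]
grip_width: 0.552
grip_force: 0.0
T [46.8 56.2 31. ] [404. 237.]
T [33.4  1.3 31. ] [350. 224.]
T [10.   1.3 31. ] [350. 202.]
T [-12.8   1.4  31. ] [351. 178.]
G [-37.7   9.4  22. ] [359. 151.]
G [-37.7  -6.7  22. ] [342. 151.]
(array([ -57.9, -328.9,  -48.1]), np.float64(171.59), np.float64(23.585642115686454))
```

Seated in pocket 1 (x ≈ 0, y ≈ 1.3). Now the third module.

```bash
python3 -m handwheel '0.6 -8 -45 -45 3; 0.6 -16 -90 -50 6; 0.6 -24 -137 -50 9; 0.6 -32 -185 -50 12; 0.6 -40 -233 -50 15; 0.6 -48 -280 -50 18; 0.6 -58 -325 -50 21;0.6 -70 -329 -50 23.5'>/dev/null; python3 - <<'E'
from h import *
print(go([.604,-.185,.16],148))
E
```

```text
(array([-66.9,  68.1,  81.3]), np.float64(147.64), np.float64(-0.3596213086588307))
```

```bash
python3 -m handwheel '0.6 -30 30 30 0; 0.6 -55 55 60 0; 0.6 -67 68 81 0;0.6 -67 68 81 0;0.6 -67 68 81 0;0.6 -67 68 81 0'; python3 - <<'E'
from h import *
im=camera('wrist');ci=camera_info('wrist')
w,g=feats(im,tuple(int(k) for k in proj(ci,[.614,-.186,.03])),75)
for p in w:print('T',onz(ci,*p,.031).round(4))
for p in g:print('G',onz(ci,*p,.022).round(4))
print(go([.6138,-.1863,.018],147.9))
E
```

```text
time_s: 24.95
tool_pos: [0.6048, -0.1803, 0.1637]
ee_rot: [0.864, 3.018, -0.001]
force: [0.5, 0.1, -0.5]
grip_width: 0.6
grip_force: 0.0
T [ 0.6429 -0.2051  0.031 ]
T [ 0.623  -0.1925  0.031 ]
T [ 0.6029 -0.1805  0.031 ]
G [ 0.5864 -0.1606  0.022 ]
G [ 0.5778 -0.1743  0.022 ]
(array([-10.2,  -0.3, 146.1]), np.float64(148.04), np.float64(0.14105024666361032))
```

```bash
python3 -m handwheel '0.6 -5 -1 40 0; 0.6 -10.5 -1 85 0; 0.6 -10.5 -1 120 0; 0.6 -10.5 -1 138 0;0.6 -10.5 -1 145.5 0; 0.6 -10.5 -1 145.5 0' ; python3 -m handwheel '0 0 0 0 0;0 0 0 0 0;0 0 0 0 0;0 0 0 0 0;0 0 0 0 0;0 0 0 0 0;0 0 0 0 0';  python3 -m handwheel '0 0 0 -40 0;0 0 0 -90 0;0 0 0 -140 0;0 0 0 -180 0;0 0 0 -200 0;0 0 0 -200 0;0 0 0 -200 0;0 0 0 -200 0'; python3 - <<'E'
from h import *
inhand(camera('wrist'),camera_info('wrist'))
print(go(jw(0,-73,200),180+YA))
E
```

```text
time_s: 25.6
tool_pos: [0.613, -0.1868, 0.0168]
ee_rot: [0.865, 3.02, -0.0]
force: [-0.1, -0.5, 1.0]
grip_width: 0.599
grip_force: 0.0
time_s: 26.3
tool_pos: [0.6141, -0.1871, 0.0183]
ee_rot: [0.864, 3.017, -0.001]
force: [-0.2, -1.1, 6.3]
grip_width: 0.386
grip_force: 30.0
time_s: 27.1
tool_pos: [0.6125, -0.1862, 0.213]
ee_rot: [-0.863, -3.016, -0.001]
force: [0.3, 0.2, -2.6]
grip_width: 0.385
grip_force: 30.0
T [  3.8 -42.3 -12.9] [231. 265.]
T [  6.6   1.2 -13. ] [319. 260.]
T [  6.6 -41.5 -12.9] [232. 260.]
T [  9.3 -40.6 -12.9] [233. 255.]
T [ 12.1 -39.7 -12.9] [235. 250.]
T [ 14.9 -38.8 -12.9] [236. 244.]
T [ 17.6 -37.8 -12.9] [238. 239.]
T [ 20.4 -37.  -12.9] [239. 233.]
G [-38.6 -41.5  -4.1] [242. 326.]
G [-34.7  43.4  -4.2] [396. 320.]
G [37.6 -7.  -3.8] [303. 194.]
G [37.8  9.5 -3.8] [336. 193.]
(array([254.6, 168. ,  -6. ]), np.float64(148.07), np.float64(-23.45238194945449))
```

```bash
python3 -m handwheel '0 40 26 0 -4; 0 80 53 0 -8; 0 120 80 0 -12;0 160 106 0 -16;0 200 132 0 -20;0 240 158 0 -23.5;0 254 168 0 -23.5;0 254 168 0 -23.5'; python3 - <<'E'
from h import *
print(go(jw(0.7,-73,42),180+YA))
E
```

```text
time_s: 27.95
tool_pos: [0.4851, 0.0926, 0.2148]
ee_rot: [-0.225, -3.131, -0.0]
force: [1.0, 0.1, -2.2]
grip_width: 0.38
grip_force: 30.0
(array([ -1.5,  -1.5, 152.8]), np.float64(171.79), np.float64(0.2683875282043573))
```

```bash
python3 -m handwheel '0 0 0 40 0;0 -1 -1 90 0;0 -1 -1 130 0;0 -1 -1 152 0;0 -1 -1 152 0;0 -1 -1 152 0;0 -1 -1 152 0'; python3 - <<'E'
from h import *
print(go(jw(0.7,-73,18.5),180+YA))
E
```

```text
time_s: 28.65
tool_pos: [0.4886, 0.089, 0.0661]
ee_rot: [0.232, 3.13, 0.001]
force: [0.8, 0.2, -1.4]
grip_width: 0.384
grip_force: 30.0
(array([ 2.9,  1.6, 27.6]), np.float64(171.52), np.float64(0.004711904139412582))
```

```bash
python3 -m handwheel '0 2 1.3 4 0;0 2.3 1.3 10 0;0 2.3 1.3 16 0;0 2.3 1.3 22 0;0 2.3 1.3 27 0;0 2.3 1.3 27 0;0 2.3 1.3 27 0'; python3 -m handwheel '0.55 0 0 1 0;0.55 0 0 1 0;0.55 0 0 1 0;0.55 0 0 1 0;0.55 0 0 -40 0;0.55 0 0 -85 0;0.55 0 0 -135 0;0.55 0 0 -155 0'; python3 -m handwheel '0.2 0 60 -40 0;0.2 0 100 -70 0;0.2 0 100 -70 0;0.2 0 100 -70 0;0.2 0 100 -70 0' >/dev/null; python3 - <<'E'
from h import *
B=camera('wrist');ci=camera_info('wrist');np.save('x2.npy',B);np.save('x2_ci.npy',ci,allow_pickle=True);save('all.png',cv2.convertScaleAbs(B,alpha=1.4))
for y in(-72,0,72):
    w,g=feats(B,tuple(int(k) for k in proj(ci,jw(0,y,30))),50)
    for p in w:print('T',wj(onz(ci,*p,.051)),np.round(p))
    for p in g:print('G',wj(onz(ci,*p,.042)),np.round(p))
print(wj(robot.state()['tool_pos']),robot.state()['q'].round(2))
E
```

```text
time_s: 29.35
tool_pos: [0.4851, 0.091, 0.0381]
ee_rot: [-0.231, -3.133, 0.0]
force: [-5.5, -0.6, 6.8]
grip_width: 0.386
grip_force: 30.0
time_s: 30.15
tool_pos: [0.4867, 0.0911, 0.1979]
ee_rot: [0.231, 3.126, 0.002]
force: [0.5, 1.0, 0.6]
grip_width: 0.549
grip_force: 0.0
T [ 32.7 -72.3  31. ] [236. 202.]
T [  9.7 -72.6  31. ] [235. 184.]
T [-13.1 -72.5  31. ] [233. 164.]
T [ -52.2 -112.9   31. ] [194. 130.]
G [-38.2 -64.6  22. ] [240. 142.]
G [-38.1 -80.4  22. ] [227. 142.]
T [ 48.7 -57.7  31. ] [249. 215.]
T [32.7  0.4 31. ] [297. 202.]
T [ 9.9  0.2 31. ] [296. 184.]
T [-12.8   0.4  31. ] [296. 165.]
G [-38.    8.7  22. ] [304. 142.]
G [-38.2  -7.4  22. ] [290. 142.]
T [50.  66.6 31. ] [352. 216.]
T [32.8 73.3 31. ] [358. 202.]
T [10.  73.1 31. ] [358. 184.]
T [-13.  73.  31.] [359. 165.]
G [-37.8  81.2  22. ] [366. 142.]
G [-37.8  65.1  22. ] [352. 142.]
[-2.000e-01  2.600e+01  2.408e+02] [ 0.3  -0.08  1.35 -0.    1.87 -1.12]
```

View pics/all.png

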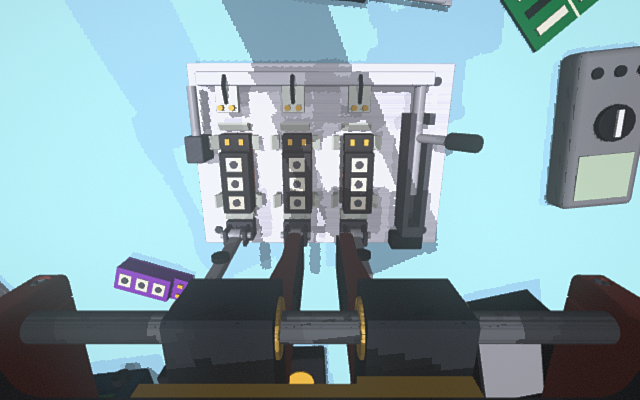

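All three are seated with tabs toward the carriage, and the handle at (465,142) is still over. Now I'll look at the levers from two places.

```bash
python3 -m handwheel '1 -45 -25 -20 0;1 -90 -50 -20 0;1 -130 -66 -20 0;1 -130 -66 -20 0;1 -130 -66 -20 0;1 -130 -66 -20 0'; python3 - <<'E'
from h import *
np.save('lA.npy',camera('wrist'));np.save('lA_ci.npy',camera_info('wrist'),allow_pickle=True);print(wj(robot.state()['tool_pos']))
E
python3 -m handwheel '1 0 40 0 0;1 0 80 0 0;1 0 80 0 0;1 0 80 0 0;1 0 80 0 0'>/dev/null; python3 - <<'E'
from h import *
B=camera('wrist');np.save('lB.npy',B);np.save('lB_ci.npy',camera_info('wrist'),allow_pickle=True);print(wj(robot.state()['tool_pos']))
A=np.load('lA.npy')
f=lambda I:cv2.resize(I[60:260,120:520],(800,400))[:300] 
g=lambda I:cv2.resize(I[50:250,150:510],(540,300),interpolation=cv2.INTER_CUBIC)
save('lev.png',cv2.convertScaleAbs(np.vstack([g(A),g(B)]),alpha=1.6))
E
```

```text
time_s: 31.3
tool_pos: [0.6181, 0.1052, 0.282]
ee_rot: [-0.232, -3.132, -0.0]
force: [-0.1, -0.8, 0.3]
grip_width: 0.712
grip_force: 0.0
[129.  -39.1 262.8]
[129.6  40.1 263.1]
```

View pics/lev.png

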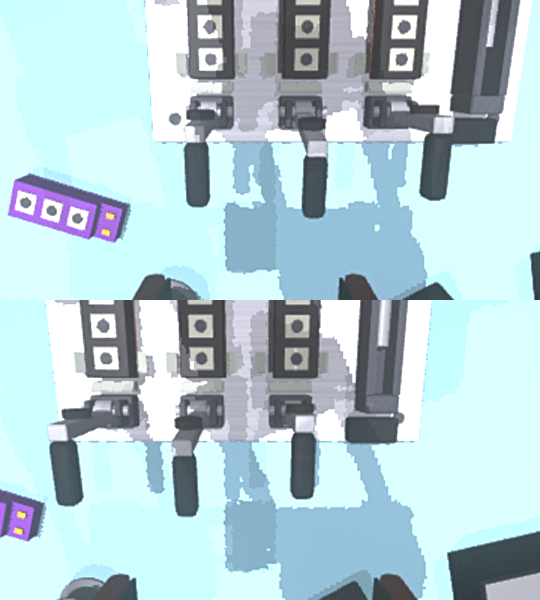

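Grips in crop pixels: A (197,175), (314,187) and (435,169). B (66,472), (185,486) and (303,469). All three lie roughly flat, pointing toward +x. I'll triangulate.

```bash
python3 - <<'E'
from h import *
cA=np.load('lA_ci.npy',allow_pickle=True).item();cB=np.load('lB_ci.npy',allow_pickle=True).item()
r=lambda c,p:ray(c,p[0]/1.5+150,p[1]/1.5+50)
for i,(y0,ps) in enumerate([(-72,[((197,144),(63,141)),((198,203),(71,202))]),(0,[((315,157),(184,157)),((315,214),(187,212))]),(72,[((439,139),(303,140)),((433,197),(304,196))])]):
    E=[wj(tri([r(cA,a),r(cB,b)])) for a,b in ps]
    print(i,E)
    # grip point on model: intersect ray of the grip's middle with plane y=y0 -> x,z relative to hinge
    for a in (1.55,1.65,1.75,1.85): 
        gp=[72-90*np.cos(a)+30*np.sin(a),y0,38+90*np.sin(a)+30*np.cos(a)]
        print('   ',a,np.round(gp,0),[((proj(c,jw(*gp))-[150,50])*1.5).round(0).tolist() for c in(cA,cB)])
E
```

```text
0 [array([ 85. , -71.5, 132.5]), array([122.6, -72.7, 127.8])]
    1.55 [100. -72. 129.] [[198.0, 167.0], [68.0, 166.0]]
    1.65 [109. -72. 125.] [[199.0, 181.0], [71.0, 180.0]]
    1.75 [118. -72. 121.] [[200.0, 193.0], [75.0, 192.0]]
    1.85 [126. -72. 116.] [[201.0, 203.0], [79.0, 202.0]]
1 [array([ 94.1,  -0.9, 128.8]), array([128.3,  -0. , 132.1])]
    1.55 [100.   0. 129.] [[316.0, 167.0], [186.0, 166.0]]
    1.65 [109.   0. 125.] [[315.0, 181.0], [187.0, 180.0]]
    1.75 [118.   0. 121.] [[314.0, 193.0], [189.0, 192.0]]
    1.85 [126.   0. 116.] [[312.0, 203.0], [190.0, 202.0]]
2 [array([ 82.7,  70. , 136.4]), array([117.9,  72.1, 131.5])]
    1.55 [100.  72. 129.] [[434.0, 168.0], [304.0, 166.0]]
    1.65 [109.  72. 125.] [[431.0, 181.0], [303.0, 180.0]]
    1.75 [118.  72. 121.] [[427.0, 193.0], [302.0, 192.0]]
    1.85 [126.  72. 116.] [[423.0, 203.0], [301.0, 202.0]]
```

```bash
python3 - <<'E'
from h import *
X=lambda a:np.array([-90*np.cos(a)+30*np.sin(a),90*np.sin(a)+30*np.cos(a)])
for i,a0 in((2,1.55),(1,1.67),(0,1.59)):
    p=X(a0);print(i,'TCP',np.round([72+p[0],38+p[1]-8],1))
    print([(round(a,2),(-(X(a)-p)).round(1).tolist()) for a in np.linspace(a0,0,9)[1:]])
p=X(1.55);print(go(jw(72+p[0],72,38+p[1]-8),180+YA))
E
```

```text
2 TCP [100.1 120.6]
[(np.float64(1.36), [18.0, -3.7]), (np.float64(1.16), [36.3, -3.9]), (np.float64(0.97), [54.4, -0.6]), (np.float64(0.78), [71.4, 6.2]), (np.float64(0.58), [86.9, 16.1]), (np.float64(0.39), [100.1, 28.8]), (np.float64(0.19), [110.7, 43.8]), (np.float64(0.0), [118.1, 60.6])]
1 TCP [110.8 116.6]
[(np.float64(1.46), [18.8, -6.2]), (np.float64(1.25), [38.4, -8.3]), (np.float64(1.04), [58.1, -6.3]), (np.float64(0.84), [76.9, -0.3]), (np.float64(0.63), [94.1, 9.5]), (np.float64(0.42), [108.9, 22.7]), (np.float64(0.21), [120.6, 38.6]), (np.float64(0.0), [128.8, 56.6])]
0 TCP [103.7 119.4]
[(np.float64(1.39), [18.3, -4.5]), (np.float64(1.19), [37.1, -5.3]), (np.float64(0.99), [55.7, -2.4]), (np.float64(0.8), [73.3, 4.2]), (np.float64(0.6), [89.3, 14.0]), (np.float64(0.4), [103.1, 26.9]), (np.float64(0.2), [114.0, 42.2]), (np.float64(0.0), [121.7, 59.4])]
(array([ 29.6,  31.9, 142.5]), np.float64(171.53), np.float64(0.014143284827042635))
```

```bash
python3 -m handwheel '0.5 15 16 20 0;0.5 29.5 32 50 0;0.5 29.5 32 90 0;0.5 29.5 32 125 0;0.5 29.5 32 142 0;0.5 29.5 32 142 0;0.5 29.5 32 142 0'; python3 -m handwheel '0 0 0 0 0;0 0 0 0 0;0 0 0 0 0;0 0 0 0 0;0 0 0 0 0;0 0 0 0 0;0 0 0 0 0'; python3 -c "
from h import *
print(wj(robot.state()['tool_pos']))"
```

```text
time_s: 32.6
tool_pos: [0.6067, 0.2202, 0.1419]
ee_rot: [0.232, 3.131, 0.001]
force: [1.0, 0.7, 0.4]
grip_width: 0.507
grip_force: 0.0
time_s: 33.3
tool_pos: [0.6065, 0.2172, 0.1413]
ee_rot: [0.235, 3.132, -0.008]
force: [-1.9, -10.5, 4.1]
grip_width: 0.16
grip_force: 30.0
[101.2  69.6 121.3]
```

```bash
python3 -m handwheel '0 18 -1.5 -3.7 0;0 36.3 -1.5 -3.9 0;0 54.4 -1.5 -0.6 0;0 71.4 -1.5 6.2 0;0 87 -1.5 16 0;0 100 -1.5 28.8 0;0 110.7 -1.5 43.8 0;0 118 -1.5 60.6 0'; python3 -m handwheel '0 0 0 1 0;0 0 0 2 0;0 0 0 2 0'; python3 -c "
from h import *
print(wj(robot.state()['tool_pos']))"
```

```text
time_s: 34.1
tool_pos: [0.4889, 0.2347, 0.082]
ee_rot: [0.233, 3.131, -0.005]
force: [-7.2, -9.7, 8.5]
grip_width: 0.157
grip_force: 30.0
time_s: 34.4
tool_pos: [0.4871, 0.2349, 0.0779]
ee_rot: [-0.232, -3.128, 0.006]
force: [-11.2, -8.6, 5.1]
grip_width: 0.156
grip_force: 30.0
[-19.4  69.5  57.9]
```

```bash
python3 -m handwheel '0.4 0 0 0 0;0.4 0 0 0 0;0.4 0 0 -25 0;0.4 0 0 -55 0;0 0 0 -55 0;0 0 0 -55 0;0 0 0 -55 0;0 0 0 -55 0'; python3 -m handwheel '0 0 0 4 0;0 0 0 8 0;0 0 0 11 0;0 0 0 14 0;0 0 0 14 0'; python3 -c "
from h import *
print(wj(robot.state()['tool_pos']))"
```

```text
time_s: 35.2
tool_pos: [0.4886, 0.2363, 0.131]
ee_rot: [-0.231, -3.131, 0.002]
force: [0.3, -0.4, -0.2]
grip_width: 0.076
grip_force: 0.0
time_s: 35.7
tool_pos: [0.4892, 0.2364, 0.1185]
ee_rot: [0.231, 3.133, -0.0]
force: [1.2, 0.9, 0.1]
grip_width: 0.003
grip_force: 0.0
[-17.6  71.3  98.5]
```

```bash
python3 -m handwheel '0 0 0 2 0;0 0 0 4 0;0 0 0 6 0;0 0 0 6 0'; python3 -c "
from h import *
print(wj(robot.state()['tool_pos']))"
```

```text
time_s: 36.1
tool_pos: [0.4894, 0.2366, 0.1178]
ee_rot: [0.231, 3.13, 0.002]
force: [-10.0, -2.8, 23.1]
grip_width: 0.005
grip_force: 11.6
[-17.5  71.5  97.8]
```

```bash
python3 -m handwheel '0.3 0 0 -30 0;0.5 0 0 -67 0;0.5 -40 -22 -67 0;0.5 -80 -45 -67 0;0.5 -115 -65 -67 0;0.5 -128 -73 -67 0;0.5 -128 -73 -67 0;0.5 -128 -73 -67 0';python3 -c "
from h import *
print(wj(robot.state()['tool_pos']),go(jw(110.8,-.8,116.6),180+YA))"
```

```text
time_s: 36.9
tool_pos: [0.6045, 0.146, 0.1791]
ee_rot: [-0.231, -3.132, -0.001]
force: [-1.1, 0.4, -0.3]
grip_width: 0.503
grip_force: 0.0
[109.7  -1.1 159.1] (array([-1.1,  0.3, 42.5]), np.float64(171.57), np.float64(0.045647266203957315))
```

```bash
python3 -m handwheel '0.5 -1 0 20 0;0.5 -1 0 42 0;0.5 -1 0 42 0;0 -1 0 42 0;0 -1 0 42 0;0 -1 0 42 0;0 -1 0 42 0;0 -1 0 42 0'; python3 -m handwheel '0 0 0 0 0'; python3 -c "
from h import *
print(wj(robot.state()['tool_pos']))"
```

```text
time_s: 37.7
tool_pos: [0.6065, 0.1443, 0.1388]
ee_rot: [0.232, 3.131, -0.002]
force: [-0.0, -4.5, 4.1]
grip_width: 0.154
grip_force: 30.0
time_s: 37.8
tool_pos: [0.6065, 0.1443, 0.1387]
ee_rot: [0.233, 3.131, -0.002]
force: [-0.7, -6.4, 5.1]
grip_width: 0.156
grip_force: 30.0
[112.   -2.5 118.7]
```

Gripped. Now the arc for lever 1.

```bash
python3 -m handwheel '0 19 -1 -6 0;0 38.4 -1 -8 0;0 58 -1 -6 0;0 77 -1 0 0;0 94 -1 9.5 0;0 109 -1 22.7 0;0 120.6 -1 38.6 0;0 128.8 -1 56.6 0'; python3 -m handwheel '0 0 0 1 0;0 0 0 2 0;0 0 0 2 0'; python3 -m handwheel '0.4 0 0 0 0;0.4 0 0 0 0;0.4 0 0 -25 0;0.4 0 0 -55 0;0 0 0 -50 0;0 0 0 -50 0;0 0 0 -50 0;0 0 0 -50 0'; python3 -c "
from h import *
print(wj(robot.state()['tool_pos']))"
```

```text
time_s: 38.6
tool_pos: [0.4782, 0.1634, 0.0833]
ee_rot: [0.231, 3.131, 0.001]
force: [-7.0, -2.5, 9.6]
grip_width: 0.155
grip_force: 30.0
time_s: 38.9
tool_pos: [0.4763, 0.1636, 0.0792]
ee_rot: [-0.23, -3.128, -0.0]
force: [-11.9, -1.2, 7.4]
grip_width: 0.159
grip_force: 30.0
time_s: 39.7
tool_pos: [0.478, 0.1633, 0.1276]
ee_rot: [-0.231, -3.131, 0.0]
force: [0.8, 0.8, -0.8]
grip_width: 0.14
grip_force: 30.0
[-17.9  -2.7 107.6]
```

```bash
python3 -m handwheel '0 0 0 0 0;0 0 0 0 0'; python3 -m handwheel '0.5 0 0 0 0;0.5 0 0 0 0;0.5 0 0 0 0;0.5 0 0 -60 0;0.5 0 0 -100 0;0.5 0 0 -100 0;0.5 0 0 -100 0;0.5 0 0 -100 0';python3 - <<'E'
from h import *
B=camera('wrist');ci=camera_info('wrist')
save('lev2.png',cv2.convertScaleAbs(B[40:300],alpha=1.5));print(wj(robot.state()['tool_pos']))
for y in(0,72):
  for a in(0,.2,.4):
    print(y,a,proj(ci,jw(72-97*np.cos(a)+50*np.sin(a),y,38+97*np.sin(a)+50*np.cos(a))).round(0)-[0,40])
E
```

```text
time_s: 39.9
tool_pos: [0.4782, 0.1632, 0.128]
ee_rot: [-0.231, -3.132, 0.0]
force: [0.4, 0.5, -3.2]
grip_width: 0.136
grip_force: 30.0
time_s: 40.7
tool_pos: [0.4782, 0.1631, 0.2277]
ee_rot: [-0.231, -3.132, 0.001]
force: [0.3, 0.8, -0.5]
grip_width: 0.504
grip_force: 0.0
[-17.9  -2.9 207.2]
0 0 [321. 149.]
0 0.2 [321. 168.]
0 0.4 [322. 192.]
72 0 [402. 149.]
72 0.2 [407. 168.]
72 0.4 [411. 192.]
```

View pics/lev2.png

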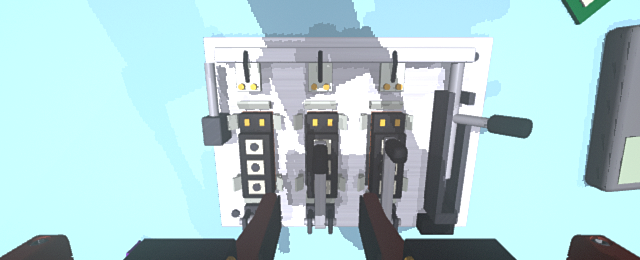

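Levers 1 and 2 appear down, with grips at (320,152) and (393,150). I'll press lever 1 to confirm.

```bash
python3 -m handwheel '0 0 1 0 0;0 0 1.5 45 0;0 0 1.5 80 0;0 0 1.5 95 0;0 0 1.5 95 0;0 0 1.5 95 0';python3 -m handwheel '0 0 0 3 0;0 0 0 6 0;0 0 0 9 0;0 0 0 12 0;0 0 0 14.5 0;0 0 0 14.5 0'; python3 -c "
from h import *
print(wj(robot.state()['tool_pos']))"
```

```text
time_s: 41.35
tool_pos: [0.48, 0.1632, 0.1335]
ee_rot: [0.233, 3.131, -0.005]
force: [8.3, -4.9, -8.2]
grip_width: 0.131
grip_force: 30.0
time_s: 41.95
tool_pos: [0.4738, 0.1643, 0.1222]
ee_rot: [-0.229, -3.122, 0.004]
force: [-26.4, -5.1, 13.8]
grip_width: 0.138
grip_force: 30.0
[-22.2  -2.3 102.2]
```

```bash
python3 -m handwheel '0.5 0 0 0 0;0.5 -4 0 0 0;0.5 -4 0 0 0;0.5 -4 0 -30 0;0 -4 0 -70 0;0 -4 0 -70 0;0 -4 0 -70 0;0 -4 0 -70 0'; python3 -m handwheel '0 0 0 0 0;0 0 0 0 0;0 0 0 30 0;0 0 0 55 0;0 0 0 55 0'; python3 -m handwheel '0 0 0 4 0;0 0 0 8 0;0 0 0 12 0;0 0 0 15 0;0 0 0 15 0'; python3 -c "
from h import *
print(wj(robot.state()['tool_pos']))"
```

```text
time_s: 42.75
tool_pos: [0.4826, 0.1641, 0.1886]
ee_rot: [-0.231, -3.132, 0.0]
force: [0.1, 0.5, -1.2]
grip_width: 0.176
grip_force: 0.0
time_s: 43.25
tool_pos: [0.4805, 0.1635, 0.1298]
ee_rot: [-0.231, -3.126, 0.004]
force: [0.2, 0.0, -0.2]
grip_width: 0.004
grip_force: 0.0
time_s: 43.75
tool_pos: [0.4827, 0.1642, 0.1194]
ee_rot: [0.231, 3.133, 0.0]
force: [0.2, 0.9, 0.2]
grip_width: 0.006
grip_force: 0.0
[-13.4  -1.1  99.4]
```

```bash
python3 -m handwheel '0 3 0 3 0;0 3 0 5 0;0 3 0 7 0;0 3 0 7 0'; python3 -c "
from h import *
print(wj(robot.state()['tool_pos']))"
```

```text
time_s: 44.15
tool_pos: [0.4815, 0.1645, 0.1179]
ee_rot: [0.231, 3.126, 0.002]
force: [-3.6, -3.1, 19.3]
grip_width: 0.006
grip_force: 9.9
[-14.6  -1.   97.9]
```

Same stop height (97.9) as lever 2, so it is shut. Now lever 0.

```bash
python3 -m handwheel '0.3 0 0 -30 0;0.5 0 0 -67 0;0.5 -40 -22 -67 0;0.5 -80 -45 -67 0;0.5 -110 -65 -67 0;0.5 -118 -73 -67 0;0.5 -118 -73 -67 0;0.5 -118 -73 -67 0' >/dev/null;python3 -c "
from h import *
print(wj(robot.state()['tool_pos']),go(jw(103.7,-73.5,119.4),180+YA))"
```

```text
[101.  -73.6 159.4] (array([-2.8,  0.1, 40. ]), np.float64(171.57), np.float64(0.04732461094425844))
```

```bash
python3 -m handwheel '0.5 -2.5 0 20 0;0.5 -2.5 0 40 0;0.5 -2.5 0 40 0;0 -2.5 0 40 0;0 -2.5 0 40 0;0 -2.5 0 40 0;0 -2.5 0 40 0;0 -2.5 0 40 0'; python3 -m handwheel '0 18 0 -4.5 0;0 37 0 -5 0;0 56 0 -2 0;0 73 0 4 0;0 89 0 14 0;0 103 0 27 0;0 114 0 42 0;0 121.7 0 59.5 0'; python3 -m handwheel '0 0 0 2 0;0 0 0 2 0;0.5 0 0 2 0;0.5 -2 0 0 0;0.5 -2 0 0 0;0.5 -2 0 0 0;0.5 -2 0 -40 0;0.5 -2 0 -80 0';python3 -c "
from h import *
print(wj(robot.state()['tool_pos']))"
```

```text
time_s: 45.75
tool_pos: [0.5885, 0.0741, 0.1405]
ee_rot: [0.232, 3.132, -0.001]
force: [-0.4, -2.9, 3.2]
grip_width: 0.157
grip_force: 30.0
time_s: 46.55
tool_pos: [0.4679, 0.0921, 0.0826]
ee_rot: [0.231, 3.13, -0.001]
force: [-6.5, -3.1, 10.0]
grip_width: 0.155
grip_force: 30.0
time_s: 47.35
tool_pos: [0.4689, 0.0921, 0.1594]
ee_rot: [-0.231, -3.129, 0.001]
force: [1.5, 1.0, 0.2]
grip_width: 0.498
grip_force: 0.0
[-16.4 -74.4 139.4]
```

```bash
python3 -m handwheel '0 -2 2 -10 0;0 -2 2 -10 0;0 -2 2 -10 0;0 -2 2 -10 0;0 -2 2 -10 0;0 -2 2 -10 0;0 -2 2 20 0;0 -2 2 35 0'; python3 -m handwheel '0 0 0 0 0;0 0 0 3 0;0 0 0 6 0;0 0 0 9 0;0 0 0 11.5 0;0 0 0 11.5 0'; python3 -c "
from h import *
print(wj(robot.state()['tool_pos']))"
```

```text
time_s: 48.15
tool_pos: [0.4712, 0.0938, 0.1227]
ee_rot: [-0.231, -3.13, 0.001]
force: [-1.9, 0.4, 2.4]
grip_width: 0.008
grip_force: 0.6
time_s: 48.75
tool_pos: [0.4726, 0.094, 0.1179]
ee_rot: [0.231, 3.129, 0.001]
force: [-8.8, -1.3, 16.7]
grip_width: 0.007
grip_force: 8.7
[-13.  -72.   97.9]
```

```bash
python3 -m handwheel '0 0 0 -45 0;0.5 0 20 -90 0;0.5 -10 60 -140 0;0.5 -13 100 -145 0;0.5 -13 120 -145 0;0.5 -13 120 -145 0;0.5 -13 120 -145 0;0.5 -13 120 -145 0' >/dev/null;python3 - <<'E'
from h import *
B=camera('wrist');ci=camera_info('wrist');print(wj(robot.state()['tool_pos']))
print([proj(ci,jw(-18,y,88)).round(0) for y in(-72,0,72)],proj(ci,jw(-43,182,66)).round(0))
save('shut.png',cv2.convertScaleAbs(cv2.resize(B[50:250,160:520],(792,440),interpolation=cv2.INTER_CUBIC),alpha=1.5))
print(go(jw(-43,182.5,240),YA+90),robot.state()['q'].round(2))
E
```

```text
[ -0.6  46.8 238.3]
[array([196., 171.]), array([270., 171.]), array([344., 171.])] [451. 142.]
(array([ 42.5, 135.7,  -1.8]), np.float64(171.49), np.float64(89.97336979436851)) [ 0.33 -0.05  1.33 -0.    1.86 -1.09]
```

View pics/shut.png

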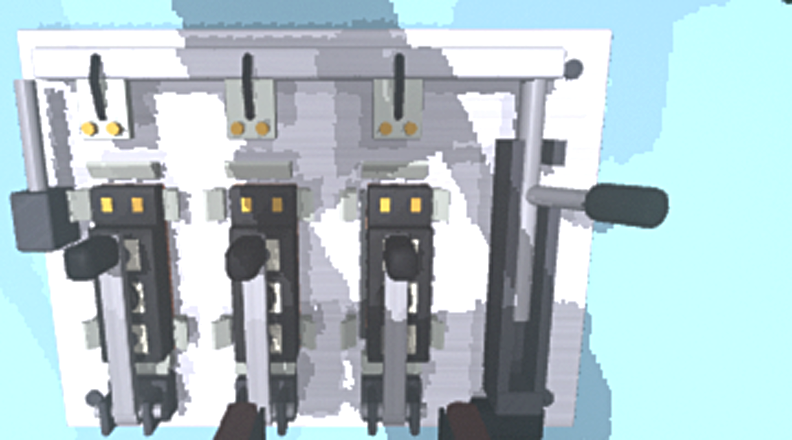

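All three levers are down level, with grips at v ≈ 257 in the crop. The handle grip is at crop (627,205), still in the notch. I'll work out its swing.

```bash
python3 - <<'E'
from h import *
ci=camera_info('wrist')
for a in(.4,.5,.6,.7,.8,.95):
    f=lambda r:((proj(ci,jw(-43,140+r*np.sin(a),22+r*np.cos(a)))-[160,50])*2.2).round(0)
    print(a,f(60),f(43),f(77))
E
python3 -m handwheel '0.5 0 20 0 8;0.5 5 40 0 16;0.5 10 60 0 24;0.5 15 80 0 32;0.5 20 100 0 40;0.5 30 120 0 48;0.5 40 136 0 56;0.5 42.5 136 0 64' >/dev/null; python3 -m handwheel '0.5 0 0 0 8; 0.5 0 0 0 16; 0.5 0 0 0 24; 0.5 0 0 0 26;0.5 0 0 0 26;0.5 0 0 0 26'
python3 - <<'E'
from h import *
print(wj(robot.state()['tool_pos']),go(jw(-43,182.5,66),YA+90))
E
```

```text
0.4 [609. 205.] [583. 201.] [638. 210.]
0.5 [619. 205.] [590. 201.] [651. 209.]
0.6 [628. 204.] [596. 200.] [662. 207.]
0.7 [635. 203.] [601. 200.] [671. 206.]
0.8 [641. 202.] [606. 199.] [679. 205.]
0.95 [647. 200.] [611. 198.] [686. 203.]
time_s: 51.0
tool_pos: [0.4806, 0.3507, 0.2585]
ee_rot: [2.379, 2.052, 0.0]
force: [-0.1, 0.0, -0.3]
grip_width: 0.502
grip_force: 0.0
[-42.9 183.1 238.5] (array([-5.000e-01, -1.000e-01,  1.725e+02]), np.float64(81.57), np.float64(0.05290318623156054))
```

```bash
python3 -m handwheel '0.5 -8 0 45 0;0.5 -8 0 90 0;0.5 -8 0 130 0;0.5 -8 0 160 0;0.5 -8 0 172 0;0.5 -8 0 172 0;0.5 -8 0 172 0'; python3 -m handwheel '0 0 0 0 0;0 0 0 0 0;0 0 0 0 0;0 0 0 0 0;0 0 0 0 0;0 0 0 0 0'; python3 -m handwheel '0 0 -2 0 0;0 0 -4 0 0;0 0 -6 0 0;0 0 -6 0 0'; python3 -c "
from h import *
print(wj(robot.state()['tool_pos']))"
```

```text
time_s: 51.7
tool_pos: [0.48, 0.3439, 0.0884]
ee_rot: [2.378, 2.052, 0.004]
force: [0.6, 1.0, 0.6]
grip_width: 0.499
grip_force: 0.0
time_s: 52.3
tool_pos: [0.4791, 0.3441, 0.0873]
ee_rot: [-2.378, -2.052, -0.001]
force: [-2.3, 1.4, 5.1]
grip_width: 0.197
grip_force: 30.0
time_s: 52.7
tool_pos: [0.4764, 0.3442, 0.0875]
ee_rot: [2.377, 2.048, 0.01]
force: [9.7, -0.2, 1.6]
grip_width: 0.196
grip_force: 30.0
[-46.2 176.   67.5]
```

```bash
python3 -m handwheel '0 0 -1.5 0 0;0 -4 -1.5 -2.5 0;0 -8 -1.5 -4.6 0;0 -17 -1.5 -8.1 0;0 -26.4 -1.5 -10.3 0;0 -36 -1.5 -11 0;0 -36.5 -1.5 -11 0;0 -36.5 -1.5 -11 0'; python3 -c "
from h import *
print(wj(robot.state()['tool_pos']))"
```

```text
time_s: 53.5
tool_pos: [0.4695, 0.3085, 0.0981]
ee_rot: [2.378, 2.048, 0.01]
force: [9.3, 1.8, -1.2]
grip_width: 0.198
grip_force: 30.0
[-47.7 139.7  78.1]
```

Upright. I'll let it forward under control, all the way home.

```bash
python3 -m handwheel '0 0 7 0 0;0 0 14 0 0;0 0 21 0 0;0 0 28 0 0;0 0 35 0 0;0 0 41 0 0;0 0 44 0 0;0 0 44 0 0'; python3 -c "
from h import *
print(wj(robot.state()['tool_pos']))"
```

```text
time_s: 54.3
tool_pos: [0.5109, 0.3024, 0.0981]
ee_rot: [2.379, 2.051, 0.003]
force: [3.9, 2.8, 3.8]
grip_width: 0.199
grip_force: 30.0
[ -5.9 139.8  78.1]
```

```bash
python3 -m handwheel '0.5 0 1 0 0;0.5 0 1 0 0;0.5 0 1 0 0;0.5 0 1 0 0;0.5 0 0 -45 0;0.5 0 0 -90 0;0.5 0 0 -140 0;0.5 0 0 -165 0'; python3 -m handwheel '0.5 -50 0 0 -8;0.5 -95 0 0 -16;0.5 -95 0 0 -24;0.5 -95 0 0 -32;0.5 -95 0 0 -40;0.5 -95 0 0 -48;0.5 -95 0 0 -56;0.5 -95 0 0 -64'>/dev/null;python3 -m handwheel '0.5 0 0 0 -8;0.5 0 0 0 -16;0.5 0 0 0 -26;0.5 0 0 0 -26;0.5 0 0 0 -26;0.5 0 0 0 -26'>/dev/null;python3 - <<'E'
from h import *
B=camera('wrist');ci=camera_info('wrist');s=robot.state();print(wj(s['tool_pos']),s['force'].round(1),s['time_s'])
f=lambda *p:((proj(ci,jw(*p))-[160,50])*2.2).round(0)
print('tip edges',[f(-33,y,34) for y in(-72,0,72)],'handle top',f(-5,140,99),'grips',[f(-18,y,88) for y in(-72,0,72)])
save('final.png',cv2.convertScaleAbs(cv2.resize(B[50:250,160:520],(792,440),interpolation=cv2.INTER_CUBIC),alpha=1.5))
E
```

```text
time_s: 55.1
tool_pos: [0.5103, 0.3023, 0.2678]
ee_rot: [2.378, 2.051, 0.009]
force: [0.4, -0.1, 0.2]
grip_width: 0.5
grip_force: 0.0
[ -6.7  44.3 242.4] [-0.3 -0.2  0.5] 56.55
tip edges [array([123., 227.]), array([262., 226.]), array([401., 226.])] handle top [565. 311.] grips [array([ 89., 277.]), array([249., 277.]), array([409., 277.])]
```

View pics/final.png

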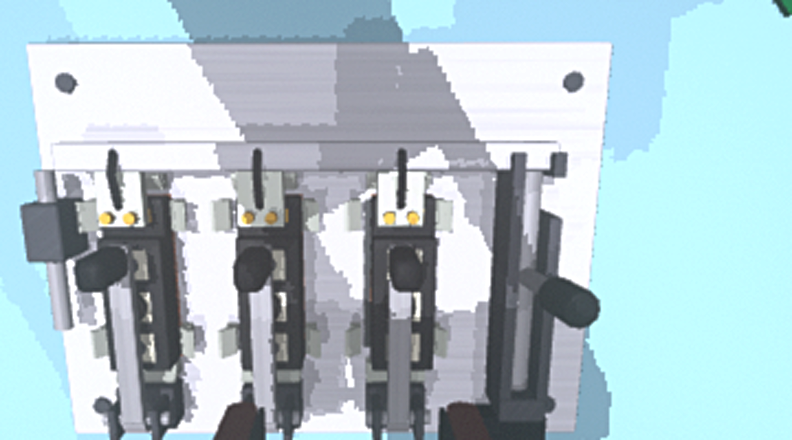

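Final view: the contact-finger edges are at v ≈ 226, as predicted for home. All three levers are down over the modules. The handle's top face is at about (583,305), predicted (565,311), so it stands upright in its slot. I'm handing in.

```bash
python3 -c "
from bench import robot
print(robot.job_done())"
```

```text
the job is handed in; nothing more can be done
None
```

I handed the job in at about 57 s. The last picture shows all three modules in pockets tab end to the carriage and levers shut, with the carriage home and the handle upright. No verdict came back.

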